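# Fetch the end cap from behind the tall fittings in the stock tray

### The job

An order is short of the domed end cap that stands hemmed in at the back of the black stock tray. Clear the three tall fittings around it (tee, ball valve, long coupling) to the rubber mat so that all three stand upright there, lift out the cap and set it dome up in the empty half of the grey order box, then put each tall fitting back upright on the spot in the tray where it stood. Knock nothing over and leave the other fittings in the tray and the box as they are.

Things in the scene. Friction and masses are not known exactly. Their poses are not given: they have to be found in the camera images.
- end_cap: The wanted fitting: white plastic pipe end cap, round skirt 56 mm across and 32 mm high, low closed dome above, 46 mm high in all. Origin: centre of its underside, z up. It stands in the stock tray about 10 mm from the back (+x) wall; the tall fittings stand 3 to 12 mm from it, one in front (-x) and one on each y side. Once they are gone its y sides are free.
- tee: White plastic tee standing on end: run 122 mm high, 54 mm across from 94 mm up to the top (49 mm below that), one side branch 54 mm across along its own -x (towards the tray's front at the start), branch axis 54 mm up, mouth 58 mm out from the run's axis. Top socket open, bore 44 mm. Origin: centre of its underside, z up. A tall fitting, in any of the three spots round the cap.
- ball_valve: White plastic ball valve standing on one socket: 116 mm high, top socket 44 mm across from 80 mm up, ball housing 60 mm across from 36 to 74 mm up, grey handle bar (16 mm wide, 56 mm high, middle 55 mm up) reaching 58 mm from the axis along its own -x (towards the tray's front at the start). Top open, bore 36 mm. Origin: centre of its underside, z up. A tall fitting, in any of the three spots.
- long_coupling: White plastic repair coupling standing on end: a plain straight tube 53 mm across and 122 mm high, no branch, top open, bore 44 mm. Origin: centre of its underside, z up. A tall fitting, in any of the three spots.
- stock_tray: Black slotted plastic stock tray, fixed: 220 mm (its x) by 320 mm (its y), walls 5 mm thick and 50 mm high, floor 5 mm thick. Origin: centre of its underside; x to its back wall (away from the robot at yaw 0). The tall fittings and the cap stand on its floor.
- mat: Flat black rubber mat, fixed, the side area for cleared things: 200 mm (its x) by 240 mm (its y), 4 mm thick. Origin: centre of its underside. The axes of all three tall fittings must stand over the mat.
- order_box: Shallow grey plastic order box, fixed: 140 mm (its x) by 260 mm (its y), walls and floor 4 mm thick, 55 mm high, with a dividing wall of the same height across the middle. The +y half is empty, 132 mm (x) by 124 mm (y) inside, the middle of its floor 65 mm along the box's +y from the origin and 4 mm up; the -y half holds an elbow already picked. Origin: centre of its underside.
- tray_elbow: White 90 degree elbow lying in one front corner of the stock tray, 40 mm high, its two mouths 42 mm from its corner along +x and +y; bystander, not to be moved. Origin: under its corner.
- tray_bushing: White round reducing bushing lying in the other front corner of the stock tray, 60 mm across and 30 mm high; bystander, not to be moved. Origin: centre of its underside.
- picked_elbow: White 90 degree elbow lying in the -y half of the order box, 52 mm high, its two mouths 52 mm from its corner along +x and +y; bystander, not to be moved. Origin: under its corner.

How it is judged:
By the outcome, as a careful person would: the job done as asked, in the order asked, and still so for the second after the job is handed in, with the robot touching nothing.
It also fails if it takes over 120 s, if anything falls off the work surface, if the arm or the gripper's body presses on something with over 40 N, if the wrist force passes 120 N, or if a joint passes its speed limit or range.

### The arm

A 6-joint arm with a two-finger parallel gripper is mounted at the origin on the work surface. World frame = base frame: x ahead of the robot, y to its left, z up, the work surface at z = 0. Lengths are in m, angles in rad, forces in N, time in s.
With the tool pointing down it reaches from about 0.3 to 0.875 m from the base axis. Payload 6.4 kg.
Tool frame: the origin (TCP) lies at the centre of the arm's flange, where the gripper is bolted on; the fingertips stand 173 mm ahead of it and the grasp point (between the pads) lies 155 mm ahead of it; z points along the fingers, x is the direction in which the jaws open and shut, and the axes are right-handed (so a half turn about z gives the same grasp; the last joint's range is limited). The gripper opens to 85 mm and grips with 20 to 120 N. Pads are 22 mm wide; open, the fingers measure 114 mm over their backs; the gripper's body (76 mm by 85 mm) begins 54 mm behind the grasp point. The pads swing forward as they close: fully open they stand 13 mm farther back than shut.
Start: joints at [-1.495, 0.181, 1.607, -0, 1.354, -0.206], TCP at [0.16, -0.552, 0.405] pointing down, gripper open.
Joint ranges: [-2.99, 2.99], [-0.89, 2.07], [0.3, 2.58], [-1.14, 4.28], [0, 2.63], [-3.12, 3.12]. Speed limits (rad/s): [2.57, 2.57, 3.01, 3.14, 3.14, 3.14].

### API

Orientations are given as a unit quaternion [w, x, y, z].
In Python, from bench import ctrl gives the robot as it stands. The module is installed in compiled form; this text tells all that it offers.
- The arm moves only by the tool move_arm, never from a script. Its argument "moves" is a list of rows, each an object of numbers: "gripper": the opening in per cent of the stroke, from 0 (shut) to 100 (fully open); "x", "y", "z": the shift along the tool's x, y, z in cm; "roll": the turn about the tool's z in degrees. In form: [{"gripper": .., "x": .., "y": .., "z": .., "roll": ..}, ...]. A call has 1 to 5 rows; each row shifts and turns the commanded pose from where the row before left it, along the tool's axes as they then stand; what a row does not reach is not made up. A row lasts 1/8 s, in which the tool goes at most 62.5 mm and 10.7 degrees, less where a joint would pass 70% of its speed; a pose out of reach is approached as far as the arm can. A call is refused whole if a number of a shift passes 6.25 or a number of a turn 10.7, either way. A call with a gripper value outside its range is refused whole. The fingers move at their own pace and stop on an object; the grip force is fixed at half the most. Time passes only in rows, so rows that do not move let the fingers close. It gives the time, the measured TCP pose, the force and the opening at its end, in the units of the state.
- ctrl.get_obs(): the state, without advancing time (a new reading comes with each control period).
- ctrl.camera(name): name is "scene" or "top" or "wrist"; returns a dict with "img" (384x512x3 uint8, red, green, blue), "fx", "fy", "cx", "cy" (pixels), "world_from_camera" (4x4, takes a point from camera to world coordinates); the wrist camera has in their place "tool_from_camera" (4x4, takes a point from camera to tool coordinates, whose origin is the TCP and whose axes are the tool frame's). Camera axes: x right, y up, looking along -z (the intrinsics and any distortion apply to the point x, -y, -z); pixel columns grow to the right and rows downward; lengths in m; the calibration is good to about 2 mm. A picture is of the moment at which its call begins: read the wrist's pose just before it. There is no depth.
- ctrl.hand_in(): hands the job in, once; it reports no verdict.
The state is a dict: "time_s": time; "q": joint angles; "dq": joint speeds; "joint_efforts": joint torques, N m; "eef_pos": TCP position; "eef_rot": TCP orientation; "wrist_force": force on the tool from outside, world axes, zero at the start; "torque": the same for the moment, N m; "opening": opening from 0.0 (shut) to 1.0 (fully open).
Only numpy, scipy, OpenCV 4.12 (cv2) and the standard library are available. Lean on these libraries where they do the work, as an engineer would, in place of code of your own. Each camera call takes 0.05 s, during which the arm holds its last target. There are 200 camera calls.

## Working session

There is one attempt and no reset: what is moved stays moved. The work goes in short steps, Python scripts to look and compute and a tool call to move; the robot and the scene stay as the last step left them, time stands still between calls to the robot, and variables do not carry over. Pictures are saved under pics/ and viewed, about 12 in all and at most 16, crops included, and the job is handed in when it is done.

Besides the shell and the picture viewer there is one more tool, called after ">>>" as name(argument=value, ...), one argument or row to a line, values as JSON. move_arm: Moves the arm, as the interface text tells. Its arguments: {"type":"object","properties":{"moves":{"type":"array","items":{"type":"object","properties":{"gripper":{"type":"number"},"x":{"type":"number"},"y":{"type":"number"},"z":{"type":"number"},"roll":{"type":"number"}}}}},"required":["moves"]}

```bash
mkdir -p pics; python3 - <<'E'
from bench import ctrl
import cv2, pickle
o=ctrl.get_obs();print(o)
d={}
for n in("scene","top"):
    c=ctrl.camera(n);d[n]=c
    cv2.imwrite(f"pics/{n}0.png",c["img"][:,:,::-1]);print({k:v for k,v in c.items() if k!='img'})
pickle.dump(d,open('cams.pkl','wb'))
E
```

```text
{'time_s': 0.0, 'q': array([-1.49533240e+00,  1.81555177e-01,  1.60804078e+00, -1.05654225e-05,
        1.35379339e+00, -2.06292261e-01]), 'dq': array([ 0.00032385,  0.00099417, -0.00022   ,  0.00103305,  0.00224377,
       -0.00027735]), 'joint_efforts': array([-1.58175320e-03, -4.44879699e+01, -3.51331758e+01, -4.81811876e-04,
        9.16802179e-03,  1.47916069e-05]), 'eef_pos': array([ 0.15987405, -0.5520528 ,  0.40376009]), 'eef_rot': array([-6.71989198e-04,  7.99388571e-01, -6.00813703e-01, -5.96221568e-04]), 'wrist_force': array([ 0.16169143, -0.2346236 , -1.2596026 ]), 'torque': array([ 0.03178456, -0.02904727,  0.03203493]), 'opening': 0.9976973558430929}
{'fx': 459.99549721672736, 'fy': 459.99549721672736, 'cx': 267.11498089542073, 'cy': 184.47787135435166, 'world_from_camera': array([[ 0.76408679, -0.40957147,  0.49842009,  1.30026602],
       [ 0.64500239,  0.47068587, -0.60201888, -0.97579355],
       [ 0.01197046,  0.78147682,  0.62381943,  1.0471214 ],
       [ 0.        ,  0.        ,  0.        ,  1.        ]])}
{'fx': 430.6767182250469, 'fy': 430.6767182250469, 'cx': 252.43136544581367, 'cy': 187.88961886550976, 'world_from_camera': array([[-0.01501999,  0.99501419, -0.09859598,  0.32842926],
       [-0.99980561, -0.01368598,  0.01419255,  0.02450751],
       [ 0.01277241,  0.09878999,  0.99502633,  1.44075468],
       [ 0.        ,  0.        ,  0.        ,  1.        ]])}
```

View pics/scene0.png

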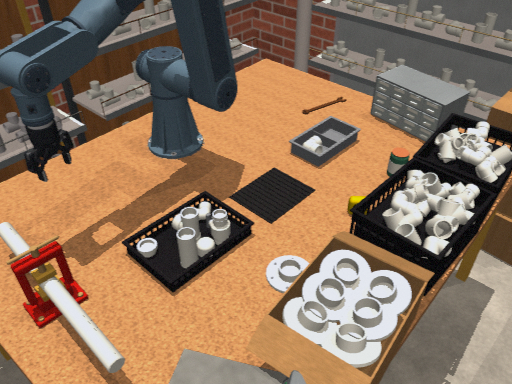

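View pics/top0.png

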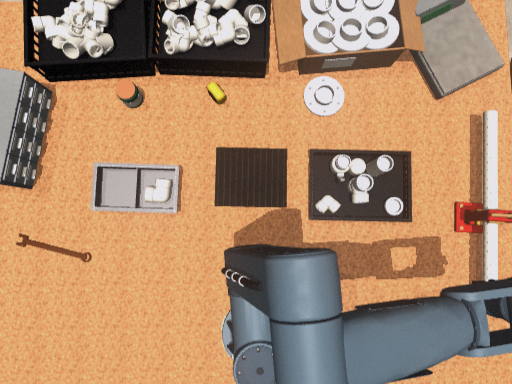

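Scene and top views: tray at top px (310-411, 150-221), mat (216-287, 148-206), order box (92-181, 163-212) with its empty half to the left. I'll zoom in on the tray in both.

```bash
cat > h.py <<'E'
import numpy as np, pickle, cv2
def proj(c,P,T=None):
    T=c["world_from_camera"] if T is None else T
    p=(np.atleast_2d(P)-T[:3,3])@T[:3,:3]
    return np.c_[c["cx"]+c["fx"]*p[:,0]/-p[:,2], c["cy"]+c["fy"]*p[:,1]/p[:,2]]
def ray(c,u,v,z,T=None):
    T=c["world_from_camera"] if T is None else T
    d=T[:3,:3]@np.array([(u-c["cx"])/c["fx"],-(v-c["cy"])/c["fy"],-1])
    return T[:3,3]+d*(z-T[2,3])/d[2]
E
python3 - <<'E'
from h import *
d=pickle.load(open('cams.pkl','rb'))
t=d['top'];s=d['scene']
cv2.imwrite('pics/topz.png',cv2.resize(t['img'][145:225,300:420,::-1],None,fx=6,fy=6,interpolation=cv2.INTER_CUBIC))
cv2.imwrite('pics/scz.png',cv2.resize(s['img'][185:295,115:265,::-1],None,fx=5,fy=5,interpolation=cv2.INTER_CUBIC))
for n,p,z in [("tray",[(310,150),(411,150),(411,221),(310,221)],.05),("mat",[(216,148),(287,148),(287,206),(216,206)],.004),("box",[(93,163),(181,164),(180,212),(92,210)],.055)]:
    for q in p: print(n,q,ray(t,*q,z).round(3))
E
```

```text
tray (310, 150) [ 0.589 -0.186  0.05 ]
tray (411, 150) [ 0.584 -0.519  0.05 ]
tray (411, 221) [ 0.352 -0.507  0.05 ]
tray (310, 221) [ 0.356 -0.179  0.05 ]
mat (216, 148) [0.608 0.125 0.004]
mat (287, 148) [ 0.605 -0.115  0.004]
mat (287, 206) [ 0.408 -0.111  0.004]
mat (216, 206) [0.412 0.126 0.004]
box (93, 163) [0.554 0.52  0.055]
box (181, 164) [0.547 0.235 0.055]
box (180, 212) [0.391 0.238 0.055]
box (92, 210) [0.402 0.52  0.055]
```

View pics/topz.png

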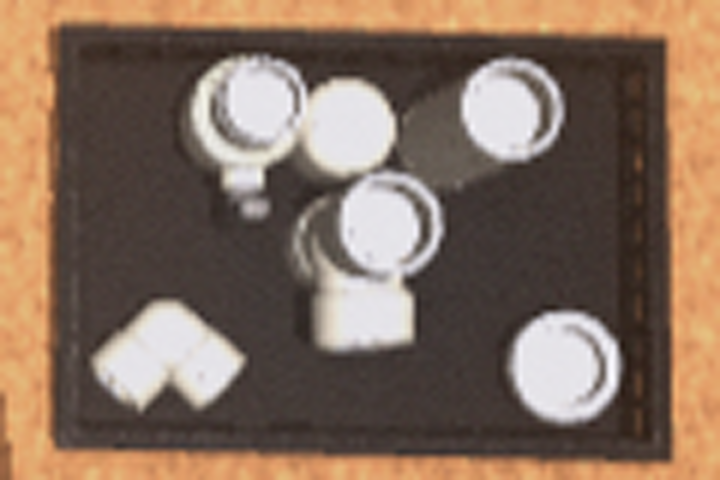

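View pics/scz.png

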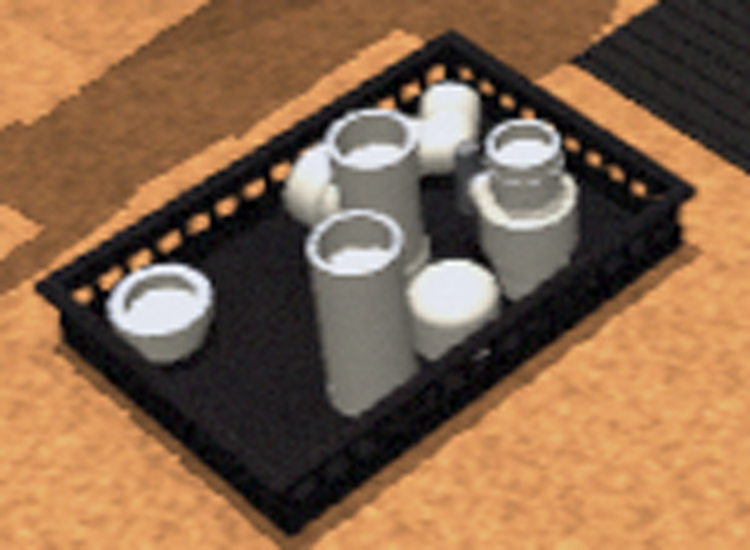

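```bash
python3 - <<'E'
from h import *
from scipy.optimize import least_squares
d=pickle.load(open('cams.pkl','rb'));t=d['top'];s=d['scene']
P={"valve":((343.7,162.3),(219.6,214.2),.121),"coup":((385.3,163.3),(186,234.2),.127),"tee":((365,182.5),(189.4,213),.127),"cap":((358,166.3),(205.6,243),.045)}
for n,(a,b,z) in P.items():
    A=ray(t,*a,z);B=ray(s,*b,z)
    f=lambda p:np.r_[(proj(t,p)[0]-a),(proj(s,p)[0]-b)]
    r=least_squares(f,A)
    print(n,A.round(4),B.round(4),"tri",r.x.round(4),np.abs(r.fun).max().round(2))
for q in [(62,28),(665,42),(668,455),(58,445)]: print(ray(t,q[0]/6+300,q[1]/6+145,.05).round(4))
E
```

```text
valve [ 0.5352 -0.279   0.121 ] [ 0.5451 -0.2835  0.121 ] tri [ 0.5377 -0.2793  0.1137] 0.62
coup [ 0.5294 -0.4067  0.127 ] [ 0.5375 -0.4093  0.127 ] tri [ 0.5317 -0.407   0.1216] 0.6
tee [ 0.4705 -0.3412  0.127 ] [ 0.4786 -0.3428  0.127 ] tri [ 0.4726 -0.3408  0.1222] 0.73
cap [ 0.5332 -0.3431  0.045 ] [ 0.542  -0.3455  0.045 ] tri [ 0.5358 -0.343   0.0389] 0.68
[ 0.5896 -0.1871  0.05  ]
[ 0.5776 -0.5179  0.05  ]
[ 0.352  -0.5079  0.05  ]
[ 0.3623 -0.1785  0.05  ]
```

>>> move_arm(
  moves=[
    {"roll":8.1},
    {"roll":8},
    {"x":-2.1,"y":-3.4},
    {"x":-2.1,"y":-3.4},
    {"x":-2.1,"y":-3.4},
  ],
)

```text
validation failed for argument at $.mo...
```

>>> move_arm(
  moves=[
    {"x":-2.1,"y":-3.4},
    {"x":-2.1,"y":-3.4},
    {"x":-2.1,"y":-3.4},
    {"x":-2.1,"y":-3.4},
    {"x":-2.1,"y":-3.4},
  ],
)

```text
validation failed for argument at $.mo...
```

>>> move_arm(
  moves=[
    {"x":-2.1,"y":-3.4,"z":-3},
    {"x":-2.1,"y":-3.4,"z":-2},
    {"z":0},
    {"z":0},
  ],
)

```text
validation failed for argument at $.mo...
```

```bash
cat >> h.py <<'E'
from scipy.spatial.transform import Rotation
def wrist(name):
    from bench import ctrl
    o=ctrl.get_obs();c=ctrl.camera("wrist")
    w,x,y,z=o["eef_rot"];M=np.eye(4);M[:3,:3]=Rotation.from_quat([x,y,z,w]).as_matrix();M[:3,3]=o["eef_pos"]
    c["world_from_camera"]=M@c["tool_from_camera"]
    pickle.dump(c,open(name+'.pkl','wb'));cv2.imwrite(f'pics/{name}.png',c["img"][:,:,::-1])
    print(o["time_s"],o["eef_pos"].round(4),M[:3,0].round(4),o["wrist_force"].round(1),c["world_from_camera"].round(3).tolist(),c["fx"],c["cx"],c["cy"])
E
python3 -c "
from h import *; wrist('w1')"
```

```text
0.1 [ 0.1599 -0.5521  0.4039] [ 0.2781 -0.9606 -0.0015] [ 0.4 -1.2  0.1] [[0.279, 0.927, 0.25, 0.222], [-0.96, 0.27, 0.07, -0.533], [-0.003, -0.26, 0.966, 0.374], [0.0, 0.0, 0.0, 1.0]] 336.1713684325556 250.95161327707837 187.12052412336058
```

View pics/w1.png

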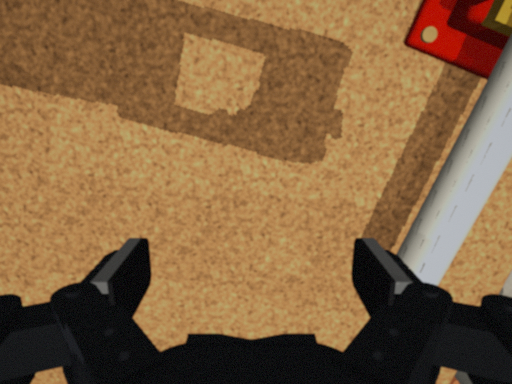

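The moves were refused, most likely because every key is needed in each row, so the picture only shows bare table from the start pose.

>>> move_arm(
  moves=[
    {"gripper":100,"x":0,"y":0,"z":0,"roll":8.1},
    {"gripper":100,"x":0,"y":0,"z":0,"roll":8},
    {"gripper":100,"x":-2.1,"y":-3.4,"z":0,"roll":0},
    {"gripper":100,"x":-2.1,"y":-3.4,"z":0,"roll":0},
    {"gripper":100,"x":-2.1,"y":-3.4,"z":0,"roll":0},
  ],
)

```text
time_s: 0.78
eef_pos: [0.2627, -0.4885, 0.4043]
eef_rot: [-0.0, 0.707, -0.707, -0.0]
wrist_force: [0.5, 0.5, 0.3]
opening: 0.998
```

>>> move_arm(
  moves=[
    {"gripper":100,"x":-2.5,"y":-3,"z":-1,"roll":0},
    {"gripper":100,"x":-2.5,"y":-3,"z":-1,"roll":0},
    {"gripper":100,"x":-2.5,"y":-3,"z":-1,"roll":0},
    {"gripper":100,"x":-2.5,"y":-3,"z":-1,"roll":0},
    {"gripper":100,"x":-2.5,"y":-3,"z":-1,"roll":0},
  ],
)

```text
time_s: 1.4
eef_pos: [0.4126, -0.3631, 0.4547]
eef_rot: [-0.0, 0.707, -0.707, -0.0]
wrist_force: [0.4, -0.4, 0.5]
opening: 1.0
```

>>> move_arm(
  moves=[
    {"gripper":100,"x":-2.3,"y":-3,"z":0,"roll":0},
    {"gripper":100,"x":0,"y":0,"z":0,"roll":0},
    {"gripper":100,"x":0,"y":0,"z":0,"roll":0},
    {"gripper":100,"x":0,"y":0,"z":0,"roll":0},
  ],
)

```text
time_s: 1.9
eef_pos: [0.441, -0.3418, 0.4544]
eef_rot: [-0.0, -0.707, 0.707, 0.0]
wrist_force: [-0.2, -1.0, 1.2]
opening: 1.001
```

```bash
python3 -c "
from h import *; wrist('w2')"
```

```text
1.9 [ 0.441  -0.3418  0.4544] [-5.e-04 -1.e+00 -3.e-04] [-0.2 -1.   1.2] [[0.0, 0.965, 0.261, 0.506], [-1.0, 0.001, -0.001, -0.341], [-0.002, -0.261, 0.965, 0.424], [0.0, 0.0, 0.0, 1.0]] 336.1713684325556 250.95161327707837 187.12052412336058
```

View pics/w2.png

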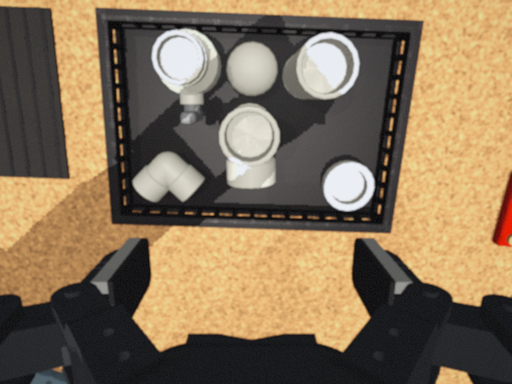

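Wrist view: valve top at about (182,59), cap (252,69), coupling top (328,66) and tee top (249,135). I'll overlay the projected model circles to check them.

```bash
cat > ov.py <<'E'
from h import *
c=pickle.load(open('w2.pkl','rb'));T=c["world_from_camera"]
a=np.linspace(0,2*np.pi,60)
def circ(x,y,z,r): return np.c_[x+r*np.cos(a),y+r*np.sin(a),0*a+z]
im=cv2.resize(c["img"][0:240,90:430,::-1],None,fx=2.3,fy=2.3,interpolation=cv2.INTER_CUBIC)
def draw(P,col):
    q=((proj(c,P)-[90,0]+.5)*2.3).round().astype(int);cv2.polylines(im,[q.reshape(-1,1,2)],True,col,1)
for n,uv,z,r in [("valve",(182,59),.121,.022),("coup",(328,66),.127,.0265),("tee",(249,135),.127,.027),("cap",(252,69),.037,.028)]:
    p=ray(c,*uv,z);print(n,p.round(4));draw(circ(*p[:2],z,r),(0,0,255))
    draw(circ(*p[:2],.005,{"tee":.0245}.get(n,r)),(0,255,0))
# tray rim
for q in [(97,9),(422,21),(391,232),(111,222)]: print(ray(c,*q,.05).round(4))
cv2.imwrite('pics/ov.png',im)
E
python3 ov.py
```

```text
valve [ 0.5365 -0.2826  0.121 ]
coup [ 0.5305 -0.4052  0.127 ]
tee [ 0.4732 -0.3392  0.127 ]
cap [ 0.5347 -0.342   0.037 ]
[ 0.591  -0.1855  0.05  ]
[ 0.5799 -0.5146  0.05  ]
[ 0.3495 -0.5082  0.05  ]
[ 0.362  -0.1748  0.05  ]
```

View pics/ov.png

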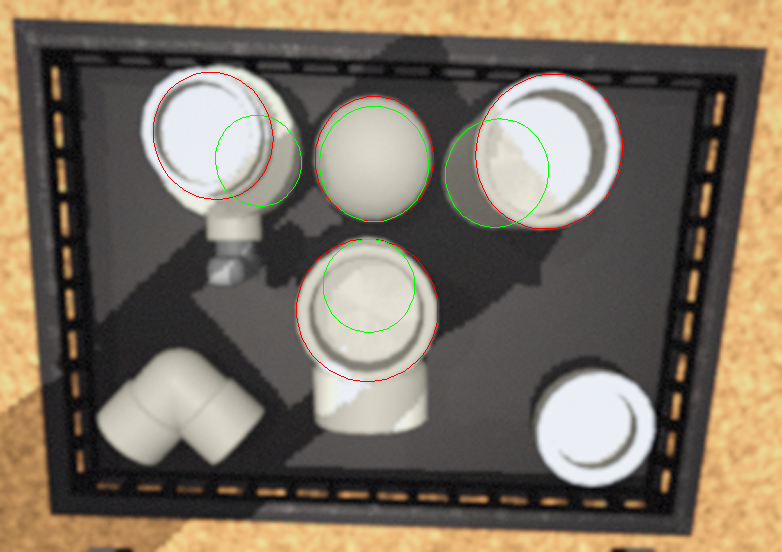

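>>> move_arm(
  moves=[
    {"gripper":100,"x":2.1,"y":-3,"z":2,"roll":0},
    {"gripper":100,"x":2.1,"y":-3,"z":3,"roll":0},
    {"gripper":100,"x":2.1,"y":-2.95,"z":2.6,"roll":0},
    {"gripper":100,"x":0,"y":0,"z":0,"roll":0},
    {"gripper":100,"x":0,"y":0,"z":4,"roll":0},
  ],
)

```text
time_s: 2.58
eef_pos: [0.5317, -0.4057, 0.3421]
eef_rot: [-0.0, -0.707, 0.707, -0.004]
wrist_force: [-0.1, -0.1, 0.7]
opening: 0.999
```

>>> move_arm(
  moves=[
    {"gripper":100,"x":0,"y":0,"z":4,"roll":0},
    {"gripper":100,"x":0,"y":0,"z":3,"roll":0},
    {"gripper":100,"x":0,"y":0,"z":1,"roll":0},
    {"gripper":100,"x":0,"y":0,"z":0,"roll":0},
    {"gripper":100,"x":0,"y":0,"z":0,"roll":0},
  ],
)

```text
time_s: 3.2
eef_pos: [0.5317, -0.4047, 0.261]
eef_rot: [0.0, 0.707, -0.707, 0.002]
wrist_force: [-0.3, -0.1, 0.0]
opening: 1.0
```

>>> move_arm(
  moves=[
    {"gripper":0,"x":0,"y":0,"z":0,"roll":0},
    {"gripper":0,"x":0,"y":0,"z":0,"roll":0},
    {"gripper":0,"x":0,"y":0,"z":0,"roll":0},
    {"gripper":0,"x":0,"y":0,"z":0,"roll":0},
    {"gripper":0,"x":0,"y":0,"z":0,"roll":0},
  ],
)

```text
time_s: 3.82
eef_pos: [0.5317, -0.4044, 0.2601]
eef_rot: [0.0, 0.707, -0.707, 0.001]
wrist_force: [-0.7, -0.9, 5.6]
opening: 0.614
```

>>> move_arm(
  moves=[
    {"gripper":0,"x":0,"y":0,"z":0,"roll":0},
    {"gripper":0,"x":0,"y":0,"z":0,"roll":0},
    {"gripper":0,"x":0,"y":0,"z":0,"roll":0},
  ],
)

```text
time_s: 4.2
eef_pos: [0.5317, -0.4044, 0.2602]
eef_rot: [0.0, 0.707, -0.707, 0.001]
wrist_force: [-0.6, 0.2, 5.9]
opening: 0.614
```

>>> move_arm(
  moves=[
    {"gripper":0,"x":0,"y":0,"z":-1,"roll":0},
    {"gripper":0,"x":0,"y":0,"z":-3,"roll":0},
    {"gripper":0,"x":0,"y":0,"z":-4,"roll":0},
    {"gripper":0,"x":0,"y":0,"z":-4,"roll":0},
    {"gripper":0,"x":0,"y":0,"z":-4,"roll":0},
  ],
)

```text
time_s: 4.82
eef_pos: [0.5311, -0.4037, 0.4199]
eef_rot: [-0.0, 0.707, -0.707, -0.0]
wrist_force: [0.0, -0.0, -1.5]
opening: 0.616
```

>>> move_arm(
  moves=[
    {"gripper":0,"x":-2,"y":-0.3,"z":0,"roll":0},
    {"gripper":0,"x":-3.5,"y":-0.3,"z":0,"roll":0},
    {"gripper":0,"x":-3.5,"y":-0.3,"z":0,"roll":0},
    {"gripper":0,"x":-3.5,"y":-0.3,"z":0,"roll":0},
    {"gripper":0,"x":-3.5,"y":-0.3,"z":0,"roll":0},
  ],
)

```text
time_s: 5.45
eef_pos: [0.5457, -0.2418, 0.4169]
eef_rot: [0.0, 0.708, -0.707, -0.002]
wrist_force: [-0.2, -1.0, -1.6]
opening: 0.617
```

>>> move_arm(
  moves=[
    {"gripper":0,"x":-3.5,"y":-0.3,"z":0,"roll":0},
    {"gripper":0,"x":-3.5,"y":-0.3,"z":0,"roll":0},
    {"gripper":0,"x":-3.5,"y":-0.3,"z":0,"roll":0},
    {"gripper":0,"x":-3.5,"y":-0.3,"z":0,"roll":0},
    {"gripper":0,"x":-3,"y":-0.3,"z":0,"roll":0},
  ],
)

```text
time_s: 6.08
eef_pos: [0.5602, -0.0717, 0.417]
eef_rot: [0.001, 0.708, -0.706, -0.001]
wrist_force: [0.3, -0.9, -1.6]
opening: 0.609
```

>>> move_arm(
  moves=[
    {"gripper":0,"x":-1.4,"y":-0.3,"z":0,"roll":0},
    {"gripper":0,"x":0,"y":0,"z":2,"roll":0},
    {"gripper":0,"x":0,"y":0,"z":4,"roll":0},
    {"gripper":0,"x":0,"y":0,"z":4,"roll":0},
    {"gripper":0,"x":0,"y":0,"z":0,"roll":0},
  ],
)

```text
time_s: 6.7
eef_pos: [0.5622, -0.0597, 0.3146]
eef_rot: [0.002, 0.707, -0.707, -0.004]
wrist_force: [-0.3, -0.0, -1.0]
opening: 0.613
```

>>> move_arm(
  moves=[
    {"gripper":0,"x":0,"y":0,"z":3,"roll":0},
    {"gripper":0,"x":0,"y":0,"z":1.5,"roll":0},
    {"gripper":0,"x":0,"y":0,"z":0.6,"roll":0},
    {"gripper":0,"x":0,"y":0,"z":0,"roll":0},
    {"gripper":0,"x":0,"y":0,"z":0,"roll":0},
  ],
)

```text
time_s: 7.32
eef_pos: [0.5645, -0.0602, 0.2688]
eef_rot: [-0.0, 0.707, -0.707, 0.001]
wrist_force: [-0.1, -0.2, -1.3]
opening: 0.612
```

>>> move_arm(
  moves=[
    {"gripper":0,"x":0,"y":0,"z":0.5,"roll":0},
    {"gripper":0,"x":0,"y":0,"z":0.3,"roll":0},
    {"gripper":0,"x":0,"y":0,"z":0,"roll":0},
    {"gripper":0,"x":0,"y":0,"z":0,"roll":0},
  ],
)

```text
time_s: 7.82
eef_pos: [0.564, -0.06, 0.2597]
eef_rot: [-0.0, 0.707, -0.707, -0.0]
wrist_force: [-0.7, -0.1, -2.2]
opening: 0.618
```

>>> move_arm(
  moves=[
    {"gripper":0,"x":0,"y":0,"z":0.1,"roll":0},
    {"gripper":0,"x":0,"y":0,"z":0,"roll":0},
    {"gripper":0,"x":0,"y":0,"z":0,"roll":0},
  ],
)

```text
time_s: 8.2
eef_pos: [0.5642, -0.0601, 0.2591]
eef_rot: [-0.0, 0.707, -0.707, 0.0]
wrist_force: [-0.8, 0.2, 3.5]
opening: 0.614
```

>>> move_arm(
  moves=[
    {"gripper":100,"x":0,"y":0,"z":0,"roll":0},
    {"gripper":100,"x":0,"y":0,"z":0,"roll":0},
    {"gripper":100,"x":0,"y":0,"z":0,"roll":0},
    {"gripper":100,"x":0,"y":0,"z":0,"roll":0},
    {"gripper":100,"x":0,"y":0,"z":-1,"roll":0},
  ],
)

```text
time_s: 8.82
eef_pos: [0.5636, -0.0599, 0.2682]
eef_rot: [0.0, 0.707, -0.707, -0.001]
wrist_force: [-0.6, 0.2, 0.2]
opening: 1.003
```

>>> move_arm(
  moves=[
    {"gripper":100,"x":0,"y":0,"z":-4,"roll":0},
    {"gripper":100,"x":0,"y":0,"z":-4,"roll":0},
    {"gripper":100,"x":0,"y":0,"z":0,"roll":0},
    {"gripper":100,"x":3.5,"y":1.14,"z":0,"roll":0},
    {"gripper":100,"x":3.5,"y":1.14,"z":0,"roll":0},
  ],
)

```text
time_s: 9.45
eef_pos: [0.5408, -0.1303, 0.3484]
eef_rot: [0.0, 0.708, -0.706, -0.0]
wrist_force: [-0.1, -0.6, 0.1]
opening: 1.0
```

>>> move_arm(
  moves=[
    {"gripper":100,"x":3.5,"y":1.14,"z":0,"roll":0},
    {"gripper":100,"x":3.5,"y":1.14,"z":0,"roll":0},
    {"gripper":100,"x":3.5,"y":1.14,"z":0,"roll":0},
    {"gripper":100,"x":3.5,"y":1.14,"z":0,"roll":0},
    {"gripper":100,"x":3.5,"y":1.14,"z":0,"roll":0},
  ],
)

```text
time_s: 10.07
eef_pos: [0.4837, -0.306, 0.3481]
eef_rot: [-0.0, 0.707, -0.707, -0.001]
wrist_force: [0.4, 1.1, -0.1]
opening: 0.998
```

>>> move_arm(
  moves=[
    {"gripper":100,"x":3.4,"y":1.1,"z":0,"roll":0},
    {"gripper":100,"x":0,"y":0,"z":0,"roll":0},
    {"gripper":100,"x":0,"y":0,"z":0,"roll":0},
  ],
)

```text
time_s: 10.45
eef_pos: [0.4733, -0.3386, 0.3481]
eef_rot: [-0.0, 0.707, -0.707, -0.001]
wrist_force: [0.2, 1.1, -0.6]
opening: 0.998
```

>>> move_arm(
  moves=[
    {"gripper":100,"x":0.06,"y":0,"z":3.5,"roll":0},
    {"gripper":100,"x":0,"y":0,"z":3.5,"roll":0},
    {"gripper":100,"x":0,"y":0,"z":1.2,"roll":0},
    {"gripper":100,"x":0,"y":0,"z":0,"roll":0},
    {"gripper":100,"x":0,"y":0,"z":0,"roll":0},
  ],
)

```text
time_s: 11.08
eef_pos: [0.4741, -0.3399, 0.2683]
eef_rot: [0.0, 0.708, -0.707, 0.001]
wrist_force: [-0.0, 0.0, -0.4]
opening: 1.0
```

>>> move_arm(
  moves=[
    {"gripper":0,"x":0,"y":0,"z":0,"roll":0},
    {"gripper":0,"x":0,"y":0,"z":0,"roll":0},
    {"gripper":0,"x":0,"y":0,"z":0,"roll":0},
    {"gripper":0,"x":0,"y":0,"z":0,"roll":0},
    {"gripper":0,"x":0,"y":0,"z":0,"roll":0},
  ],
)

```text
time_s: 11.7
eef_pos: [0.4739, -0.3401, 0.2682]
eef_rot: [-0.0, 0.707, -0.707, 0.001]
wrist_force: [0.2, 0.6, 5.5]
opening: 0.622
```

>>> move_arm(
  moves=[
    {"gripper":0,"x":0,"y":0,"z":0,"roll":0},
    {"gripper":0,"x":0,"y":0,"z":0,"roll":0},
  ],
)

```text
time_s: 11.95
eef_pos: [0.4739, -0.3401, 0.2682]
eef_rot: [-0.0, 0.707, -0.707, 0.001]
wrist_force: [0.4, 1.2, 5.4]
opening: 0.62
```

>>> move_arm(
  moves=[
    {"gripper":0,"x":0,"y":0,"z":-1,"roll":0},
    {"gripper":0,"x":0,"y":0,"z":-3,"roll":0},
    {"gripper":0,"x":0,"y":0,"z":-4,"roll":0},
    {"gripper":0,"x":0,"y":0,"z":-4,"roll":0},
    {"gripper":0,"x":0,"y":0,"z":-3,"roll":0},
  ],
)

```text
time_s: 12.58
eef_pos: [0.4734, -0.3397, 0.4191]
eef_rot: [0.0, 0.707, -0.707, 0.001]
wrist_force: [-0.0, 0.2, -2.1]
opening: 0.624
```

>>> move_arm(
  moves=[
    {"gripper":0,"x":-2,"y":0,"z":0,"roll":0},
    {"gripper":0,"x":-3.5,"y":0,"z":0,"roll":0},
    {"gripper":0,"x":-3.5,"y":0,"z":0,"roll":0},
    {"gripper":0,"x":-3.5,"y":0,"z":0,"roll":0},
    {"gripper":0,"x":-3.5,"y":0,"z":0,"roll":0},
  ],
)

```text
time_s: 13.2
eef_pos: [0.4724, -0.1771, 0.4144]
eef_rot: [0.0, 0.707, -0.707, -0.002]
wrist_force: [-0.1, 0.7, -1.2]
opening: 0.618
```

>>> move_arm(
  moves=[
    {"gripper":0,"x":-3.5,"y":0,"z":0,"roll":0},
    {"gripper":0,"x":-3.5,"y":0,"z":0,"roll":0},
    {"gripper":0,"x":-3.5,"y":0,"z":0,"roll":0},
    {"gripper":0,"x":-3.5,"y":0,"z":0,"roll":0},
    {"gripper":0,"x":-2.5,"y":0,"z":0,"roll":0},
  ],
)

```text
time_s: 13.82
eef_pos: [0.4717, -0.0121, 0.4145]
eef_rot: [0.001, 0.708, -0.706, -0.002]
wrist_force: [-0.2, 0.8, -0.8]
opening: 0.623
```

>>> move_arm(
  moves=[
    {"gripper":0,"x":-1.5,"y":0,"z":0,"roll":0},
    {"gripper":0,"x":0,"y":0,"z":2,"roll":0},
    {"gripper":0,"x":0,"y":0,"z":4,"roll":0},
    {"gripper":0,"x":0,"y":0,"z":4,"roll":0},
    {"gripper":0,"x":0,"y":0,"z":2,"roll":0},
  ],
)

```text
time_s: 14.45
eef_pos: [0.4715, 0.0009, 0.2934]
eef_rot: [0.001, 0.707, -0.707, -0.002]
wrist_force: [-0.8, 0.1, -1.7]
opening: 0.626
```

>>> move_arm(
  moves=[
    {"gripper":0,"x":0,"y":0,"z":0.5,"roll":0},
    {"gripper":0,"x":0,"y":0,"z":0,"roll":0},
    {"gripper":0,"x":0,"y":0,"z":0,"roll":0},
  ],
)

```text
time_s: 14.82
eef_pos: [0.4736, 0.0002, 0.2927]
eef_rot: [-0.0, 0.707, -0.707, 0.001]
wrist_force: [-0.1, 0.2, -1.4]
opening: 0.623
```

>>> move_arm(
  moves=[
    {"gripper":0,"x":0,"y":0,"z":1.2,"roll":0},
    {"gripper":0,"x":0,"y":0,"z":0.8,"roll":0},
    {"gripper":0,"x":0,"y":0,"z":0.3,"roll":0},
    {"gripper":0,"x":0,"y":0,"z":0,"roll":0},
    {"gripper":0,"x":0,"y":0,"z":0,"roll":0},
  ],
)

```text
time_s: 15.45
eef_pos: [0.4733, 0.0003, 0.2688]
eef_rot: [-0.0, 0.707, -0.707, 0.0]
wrist_force: [0.6, 0.3, -0.6]
opening: 0.621
```

```bash
python3 - <<'E'
from bench import ctrl;import cv2
c=ctrl.camera("scene");cv2.imwrite('pics/s3.png',cv2.resize(c["img"][120:300,110:350,::-1],None,fx=3,fy=3,interpolation=cv2.INTER_CUBIC))
E
```

```text
(no output)
```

View pics/s3.png

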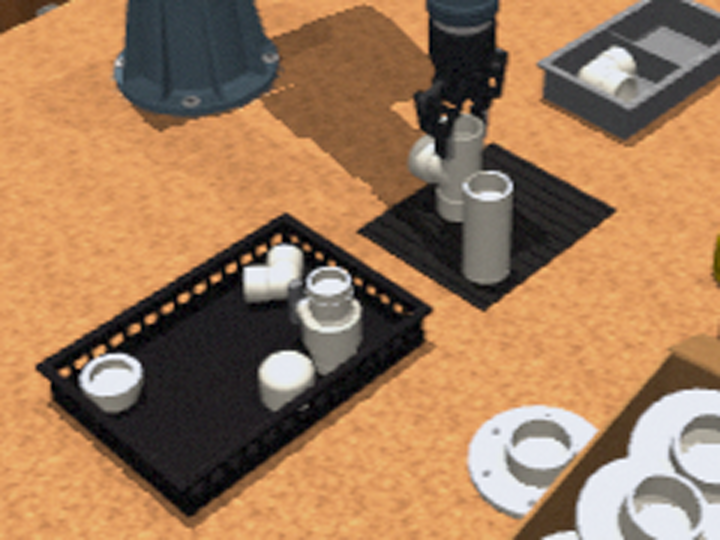

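The coupling stands on the mat at crop (487,230) and the tee hangs upright just above it. Cap and valve haven't moved. Next I lower the last millimetre or two.

>>> move_arm(
  moves=[
    {"gripper":0,"x":0,"y":0,"z":0.1,"roll":0},
    {"gripper":0,"x":0,"y":0,"z":0.1,"roll":0},
    {"gripper":0,"x":0,"y":0,"z":0,"roll":0},
    {"gripper":0,"x":0,"y":0,"z":0,"roll":0},
  ],
)

```text
time_s: 16.0
eef_pos: [0.4735, 0.0003, 0.2672]
eef_rot: [-0.0, 0.707, -0.707, 0.0]
wrist_force: [-1.8, 0.6, 5.4]
opening: 0.622
```

>>> move_arm(
  moves=[
    {"gripper":100,"x":0,"y":0,"z":0,"roll":0},
    {"gripper":100,"x":0,"y":0,"z":0,"roll":0},
    {"gripper":100,"x":0,"y":0,"z":0,"roll":0},
    {"gripper":100,"x":0,"y":0,"z":0,"roll":0},
    {"gripper":100,"x":0,"y":0,"z":-1,"roll":0},
  ],
)

```text
time_s: 16.62
eef_pos: [0.4728, 0.0004, 0.2763]
eef_rot: [0.001, 0.707, -0.707, -0.001]
wrist_force: [-0.2, 0.1, 0.5]
opening: 1.001
```

>>> move_arm(
  moves=[
    {"gripper":100,"x":0,"y":0,"z":-4,"roll":0},
    {"gripper":100,"x":0,"y":0,"z":-4,"roll":0},
    {"gripper":100,"x":0,"y":0,"z":0,"roll":0},
    {"gripper":100,"x":3.5,"y":-0.8,"z":0,"roll":0},
    {"gripper":100,"x":3.5,"y":-0.8,"z":0,"roll":0},
  ],
)

```text
time_s: 17.25
eef_pos: [0.4891, -0.07, 0.3563]
eef_rot: [0.0, 0.708, -0.706, -0.0]
wrist_force: [1.3, 0.6, -0.8]
opening: 1.003
```

>>> move_arm(
  moves=[
    {"gripper":100,"x":3.5,"y":-0.8,"z":0,"roll":0},
    {"gripper":100,"x":3.5,"y":-0.8,"z":0,"roll":0},
    {"gripper":100,"x":3.5,"y":-0.8,"z":0,"roll":0},
    {"gripper":100,"x":3.5,"y":-0.8,"z":0,"roll":0},
    {"gripper":100,"x":3.5,"y":-0.8,"z":0,"roll":0},
  ],
)

```text
time_s: 17.88
eef_pos: [0.5292, -0.2456, 0.3557]
eef_rot: [0.0, 0.707, -0.707, -0.001]
wrist_force: [0.9, -0.5, -0.0]
opening: 0.996
```

>>> move_arm(
  moves=[
    {"gripper":100,"x":3.5,"y":-0.8,"z":0,"roll":0},
    {"gripper":100,"x":0,"y":0,"z":0,"roll":0},
    {"gripper":100,"x":0,"y":0,"z":0,"roll":0},
  ],
)

```text
time_s: 18.25
eef_pos: [0.537, -0.2791, 0.3557]
eef_rot: [-0.0, 0.707, -0.707, -0.001]
wrist_force: [-0.5, 0.7, -0.5]
opening: 1.0
```

>>> move_arm(
  moves=[
    {"gripper":100,"x":0.12,"y":0,"z":3.5,"roll":0},
    {"gripper":100,"x":0,"y":0,"z":3.5,"roll":0},
    {"gripper":100,"x":0,"y":0,"z":2.2,"roll":0},
    {"gripper":100,"x":0,"y":0,"z":0,"roll":0},
    {"gripper":100,"x":0,"y":0,"z":0,"roll":0},
  ],
)

```text
time_s: 18.88
eef_pos: [0.5378, -0.2804, 0.2658]
eef_rot: [-0.0, 0.708, -0.707, 0.001]
wrist_force: [0.4, 0.0, 0.2]
opening: 1.002
```

>>> move_arm(
  moves=[
    {"gripper":0,"x":0,"y":0,"z":0,"roll":0},
    {"gripper":0,"x":0,"y":0,"z":0,"roll":0},
    {"gripper":0,"x":0,"y":0,"z":0,"roll":0},
    {"gripper":0,"x":0,"y":0,"z":0,"roll":0},
    {"gripper":0,"x":0,"y":0,"z":0,"roll":0},
  ],
)

```text
time_s: 19.5
eef_pos: [0.5378, -0.2809, 0.266]
eef_rot: [-0.0, 0.707, -0.707, 0.001]
wrist_force: [0.8, 1.9, 6.1]
opening: 0.507
```

>>> move_arm(
  moves=[
    {"gripper":0,"x":0,"y":0,"z":0,"roll":0},
    {"gripper":0,"x":0,"y":0,"z":0,"roll":0},
    {"gripper":0,"x":0,"y":0,"z":0,"roll":0},
  ],
)

```text
time_s: 19.88
eef_pos: [0.5378, -0.2809, 0.266]
eef_rot: [-0.0, 0.707, -0.707, 0.001]
wrist_force: [-0.1, 2.0, 6.0]
opening: 0.503
```

>>> move_arm(
  moves=[
    {"gripper":0,"x":0,"y":0,"z":-1,"roll":0},
    {"gripper":0,"x":0,"y":0,"z":-3,"roll":0},
    {"gripper":0,"x":0,"y":0,"z":-4,"roll":0},
    {"gripper":0,"x":0,"y":0,"z":-4,"roll":0},
    {"gripper":0,"x":0,"y":0,"z":-4,"roll":0},
  ],
)

```text
time_s: 20.5
eef_pos: [0.5371, -0.2808, 0.4261]
eef_rot: [0.0, 0.707, -0.707, -0.0]
wrist_force: [0.9, -0.4, -1.9]
opening: 0.502
```

>>> move_arm(
  moves=[
    {"gripper":0,"x":-2,"y":-0.3,"z":0,"roll":0},
    {"gripper":0,"x":-3.5,"y":-0.3,"z":0,"roll":0},
    {"gripper":0,"x":-3.5,"y":-0.3,"z":0,"roll":0},
    {"gripper":0,"x":-3.5,"y":-0.3,"z":0,"roll":0},
    {"gripper":0,"x":-3.5,"y":-0.3,"z":0,"roll":0},
  ],
)

```text
time_s: 21.12
eef_pos: [0.5517, -0.1187, 0.4228]
eef_rot: [0.0, 0.707, -0.707, -0.001]
wrist_force: [1.1, -0.3, -1.0]
opening: 0.505
```

>>> move_arm(
  moves=[
    {"gripper":0,"x":-3.5,"y":-0.3,"z":0,"roll":0},
    {"gripper":0,"x":-3.5,"y":-0.3,"z":0,"roll":0},
    {"gripper":0,"x":-3.5,"y":-0.3,"z":0,"roll":0},
    {"gripper":0,"x":-3.5,"y":-0.3,"z":0,"roll":0},
    {"gripper":0,"x":-3.5,"y":-0.2,"z":0,"roll":0},
  ],
)

```text
time_s: 21.75
eef_pos: [0.5653, 0.0562, 0.4228]
eef_rot: [0.001, 0.708, -0.707, -0.001]
wrist_force: [0.5, 0.2, -1.4]
opening: 0.506
```

>>> move_arm(
  moves=[
    {"gripper":0,"x":-2.6,"y":0,"z":0,"roll":0},
    {"gripper":0,"x":0,"y":0,"z":2,"roll":0},
    {"gripper":0,"x":0,"y":0,"z":4,"roll":0},
    {"gripper":0,"x":0,"y":0,"z":4,"roll":0},
    {"gripper":0,"x":0,"y":0,"z":2,"roll":0},
  ],
)

```text
time_s: 22.38
eef_pos: [0.5639, 0.0811, 0.3003]
eef_rot: [0.002, 0.708, -0.707, -0.003]
wrist_force: [0.0, -0.1, -1.8]
opening: 0.501
```

>>> move_arm(
  moves=[
    {"gripper":0,"x":0,"y":0,"z":1,"roll":0},
    {"gripper":0,"x":0,"y":0,"z":0,"roll":0},
    {"gripper":0,"x":0,"y":0,"z":0,"roll":0},
  ],
)

```text
time_s: 22.75
eef_pos: [0.5665, 0.0803, 0.2957]
eef_rot: [-0.001, 0.707, -0.707, 0.001]
wrist_force: [-0.1, 0.2, -2.2]
opening: 0.502
```

Target z is 0.265, so about 3.1 cm more.

>>> move_arm(
  moves=[
    {"gripper":0,"x":0,"y":0,"z":1.4,"roll":0},
    {"gripper":0,"x":0,"y":0,"z":1,"roll":0},
    {"gripper":0,"x":0,"y":0,"z":0.4,"roll":0},
    {"gripper":0,"x":0,"y":0,"z":0,"roll":0},
    {"gripper":0,"x":0,"y":0,"z":0,"roll":0},
  ],
)

```text
time_s: 23.38
eef_pos: [0.5663, 0.0802, 0.2669]
eef_rot: [-0.0, 0.707, -0.707, 0.0]
wrist_force: [0.1, 0.5, -1.7]
opening: 0.498
```

>>> move_arm(
  moves=[
    {"gripper":0,"x":0,"y":0,"z":0.1,"roll":0},
    {"gripper":0,"x":0,"y":0,"z":0.1,"roll":0},
    {"gripper":0,"x":0,"y":0,"z":0,"roll":0},
    {"gripper":0,"x":0,"y":0,"z":0,"roll":0},
  ],
)

```text
time_s: 23.88
eef_pos: [0.5663, 0.0802, 0.265]
eef_rot: [-0.0, 0.707, -0.707, 0.0]
wrist_force: [0.4, 0.9, 0.4]
opening: 0.506
```

>>> move_arm(
  moves=[
    {"gripper":100,"x":0,"y":0,"z":0,"roll":0},
    {"gripper":100,"x":0,"y":0,"z":0,"roll":0},
    {"gripper":100,"x":0,"y":0,"z":0,"roll":0},
    {"gripper":100,"x":0,"y":0,"z":0,"roll":0},
    {"gripper":100,"x":0,"y":0,"z":-1,"roll":0},
  ],
)

```text
time_s: 24.5
eef_pos: [0.5657, 0.0802, 0.2742]
eef_rot: [0.001, 0.707, -0.707, -0.001]
wrist_force: [-0.2, 0.7, 0.5]
opening: 1.0
```

>>> move_arm(
  moves=[
    {"gripper":100,"x":0,"y":0,"z":-4,"roll":0},
    {"gripper":100,"x":0,"y":0,"z":-4,"roll":0},
    {"gripper":100,"x":0,"y":0,"z":-1,"roll":0},
    {"gripper":100,"x":3.5,"y":0.25,"z":0,"roll":0},
    {"gripper":100,"x":3.5,"y":0.25,"z":0,"roll":0},
  ],
)

```text
time_s: 25.12
eef_pos: [0.5608, 0.0098, 0.3644]
eef_rot: [0.0, 0.708, -0.706, -0.0]
wrist_force: [0.0, -0.4, -0.1]
opening: 1.0
```

>>> move_arm(
  moves=[
    {"gripper":100,"x":3.5,"y":0.25,"z":0,"roll":0},
    {"gripper":100,"x":3.5,"y":0.25,"z":0,"roll":0},
    {"gripper":100,"x":3.5,"y":0.25,"z":0,"roll":0},
    {"gripper":100,"x":3.5,"y":0.25,"z":0,"roll":0},
    {"gripper":100,"x":3.5,"y":0.25,"z":0,"roll":0},
  ],
)

```text
time_s: 25.75
eef_pos: [0.5483, -0.1658, 0.364]
eef_rot: [0.0, 0.707, -0.707, -0.001]
wrist_force: [0.0, -0.2, -0.7]
opening: 1.001
```

>>> move_arm(
  moves=[
    {"gripper":100,"x":3.5,"y":0.25,"z":0,"roll":0},
    {"gripper":100,"x":3.5,"y":0.25,"z":0,"roll":0},
    {"gripper":100,"x":3.5,"y":0.25,"z":0,"roll":0},
    {"gripper":100,"x":3.5,"y":0.25,"z":0,"roll":0},
    {"gripper":100,"x":3.5,"y":0.25,"z":0,"roll":0},
  ],
)

```text
time_s: 26.38
eef_pos: [0.536, -0.3408, 0.3639]
eef_rot: [0.0, 0.707, -0.707, -0.001]
wrist_force: [-0.5, 0.3, 1.0]
opening: 1.004
```

>>> move_arm(
  moves=[
    {"gripper":100,"x":0,"y":0,"z":0,"roll":0},
    {"gripper":100,"x":0,"y":0,"z":0,"roll":0},
  ],
)

```text
time_s: 26.62
eef_pos: [0.5363, -0.3393, 0.3639]
eef_rot: [-0.0, 0.707, -0.707, -0.001]
wrist_force: [0.2, 1.1, 0.8]
opening: 1.002
```

```bash
python3 - <<'E'
from bench import ctrl;import cv2
c=ctrl.camera("scene");cv2.imwrite('pics/s4.png',cv2.resize(c["img"][110:300,110:370,::-1],None,fx=3,fy=3,interpolation=cv2.INTER_CUBIC))
from h import *
wrist('w4')
E
```

```text
26.675 [ 0.5364 -0.3389  0.3641] [ 0.0013 -1.     -0.0012] [-0.6 -0.3  0.7] [[0.002, 0.965, 0.261, 0.602], [-1.0, 0.003, -0.002, -0.338], [-0.002, -0.261, 0.965, 0.334], [0.0, 0.0, 0.0, 1.0]] 336.1713684325556 250.95161327707837 187.12052412336058
```

View pics/s4.png

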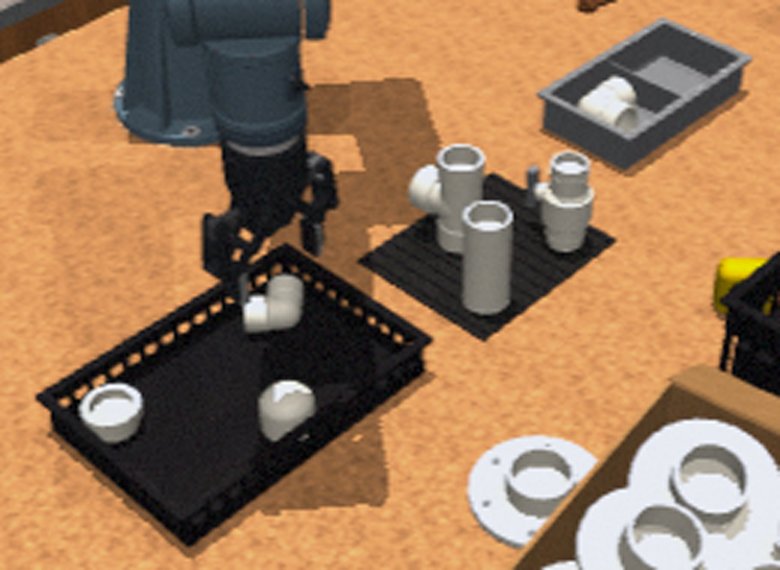

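>>> move_arm(
  moves=[
    {"gripper":100,"x":0.2,"y":0.15,"z":3,"roll":0},
    {"gripper":100,"x":0,"y":0,"z":4,"roll":0},
    {"gripper":100,"x":0,"y":0,"z":4,"roll":0},
    {"gripper":100,"x":0,"y":0,"z":2,"roll":0},
    {"gripper":100,"x":0,"y":0,"z":0,"roll":0},
  ],
)

```text
time_s: 27.35
eef_pos: [0.5347, -0.3408, 0.2334]
eef_rot: [0.0, 0.708, -0.707, -0.002]
wrist_force: [1.2, 0.4, 0.7]
opening: 0.998
```

>>> move_arm(
  moves=[
    {"gripper":100,"x":0,"y":0,"z":2,"roll":0},
    {"gripper":100,"x":0,"y":0,"z":2,"roll":0},
    {"gripper":100,"x":0,"y":0,"z":0,"roll":0},
    {"gripper":100,"x":0,"y":0,"z":0,"roll":0},
  ],
)

```text
time_s: 27.85
eef_pos: [0.535, -0.342, 0.1947]
eef_rot: [-0.0, 0.707, -0.707, 0.0]
wrist_force: [-0.1, -0.0, -0.1]
opening: 0.994
```

>>> move_arm(
  moves=[
    {"gripper":100,"x":0,"y":0,"z":1,"roll":0},
    {"gripper":100,"x":0,"y":0,"z":0.4,"roll":0},
    {"gripper":100,"x":0,"y":0,"z":0,"roll":0},
    {"gripper":0,"x":0,"y":0,"z":0,"roll":0},
    {"gripper":0,"x":0,"y":0,"z":0,"roll":0},
  ],
)

```text
time_s: 28.48
eef_pos: [0.5353, -0.3421, 0.1815]
eef_rot: [-0.0, 0.707, -0.707, 0.001]
wrist_force: [1.5, 0.1, -0.0]
opening: 0.639
```

>>> move_arm(
  moves=[
    {"gripper":0,"x":0,"y":0,"z":0,"roll":0},
    {"gripper":0,"x":0,"y":0,"z":0,"roll":0},
    {"gripper":0,"x":0,"y":0,"z":0,"roll":0},
    {"gripper":0,"x":0,"y":0,"z":0,"roll":0},
    {"gripper":0,"x":0,"y":0,"z":0,"roll":0},
  ],
)

```text
time_s: 29.1
eef_pos: [0.5352, -0.3421, 0.1814]
eef_rot: [-0.0, 0.707, -0.707, 0.001]
wrist_force: [-0.2, 0.1, 5.7]
opening: 0.638
```

>>> move_arm(
  moves=[
    {"gripper":0,"x":0,"y":0,"z":-1,"roll":0},
    {"gripper":0,"x":0,"y":0,"z":-3,"roll":0},
    {"gripper":0,"x":0,"y":0,"z":-5,"roll":0},
    {"gripper":0,"x":0,"y":0,"z":-5,"roll":0},
    {"gripper":0,"x":0,"y":0,"z":-5,"roll":0},
  ],
)

```text
time_s: 29.72
eef_pos: [0.5345, -0.3415, 0.3721]
eef_rot: [0.0, 0.707, -0.707, -0.001]
wrist_force: [0.0, -0.5, -0.9]
opening: 0.639
```

>>> move_arm(
  moves=[
    {"gripper":0,"x":-2,"y":0.5,"z":0,"roll":0},
    {"gripper":0,"x":-4,"y":0.6,"z":0,"roll":0},
    {"gripper":0,"x":-4,"y":0.6,"z":0,"roll":0},
    {"gripper":0,"x":-4,"y":0.6,"z":0,"roll":0},
    {"gripper":0,"x":-4,"y":0.6,"z":0,"roll":0},
  ],
)

```text
time_s: 30.35
eef_pos: [0.5051, -0.1604, 0.3706]
eef_rot: [0.0, 0.707, -0.707, -0.0]
wrist_force: [0.6, -0.3, 0.1]
opening: 0.634
```

>>> move_arm(
  moves=[
    {"gripper":0,"x":-4,"y":0.6,"z":0,"roll":0},
    {"gripper":0,"x":-4,"y":0.6,"z":0,"roll":0},
    {"gripper":0,"x":-4,"y":0.6,"z":0,"roll":0},
    {"gripper":0,"x":-4,"y":0.6,"z":0,"roll":0},
    {"gripper":0,"x":-4,"y":0.6,"z":0,"roll":0},
  ],
)

```text
time_s: 30.98
eef_pos: [0.4749, 0.0394, 0.3707]
eef_rot: [0.0, 0.707, -0.707, -0.0]
wrist_force: [1.3, 0.4, -1.1]
opening: 0.636
```

>>> move_arm(
  moves=[
    {"gripper":0,"x":-4,"y":0.6,"z":0,"roll":0},
    {"gripper":0,"x":-4,"y":0.6,"z":0,"roll":0},
    {"gripper":0,"x":-4,"y":0.6,"z":0,"roll":0},
    {"gripper":0,"x":-4,"y":0.6,"z":0,"roll":0},
    {"gripper":0,"x":-4,"y":0.6,"z":0,"roll":0},
  ],
)

```text
time_s: 31.6
eef_pos: [0.4448, 0.2393, 0.3707]
eef_rot: [0.0, 0.707, -0.707, -0.0]
wrist_force: [1.4, -0.4, -1.4]
opening: 0.637
```

>>> move_arm(
  moves=[
    {"gripper":0,"x":-4,"y":0.6,"z":0,"roll":0},
    {"gripper":0,"x":-4,"y":0.6,"z":0,"roll":0},
    {"gripper":0,"x":-4,"y":0.6,"z":0,"roll":0},
    {"gripper":0,"x":-4,"y":0.6,"z":0,"roll":0},
    {"gripper":0,"x":0,"y":0,"z":0,"roll":0},
  ],
)

```text
time_s: 32.22
eef_pos: [0.4202, 0.4, 0.3704]
eef_rot: [0.0, 0.709, -0.706, -0.0]
wrist_force: [0.6, 0.2, -0.7]
opening: 0.642
```

```bash
python3 -c "
from h import *; wrist('w5')"
```

```text
32.225 [0.4202 0.4    0.3704] [ 4.2e-03 -1.0e+00 -1.0e-04] [ 0.6  0.2 -0.7] [[0.005, 0.965, 0.261, 0.485], [-1.0, 0.005, -0.0, 0.401], [-0.001, -0.261, 0.965, 0.34], [0.0, 0.0, 0.0, 1.0]] 336.1713684325556 250.95161327707837 187.12052412336058
```

View pics/w5.png

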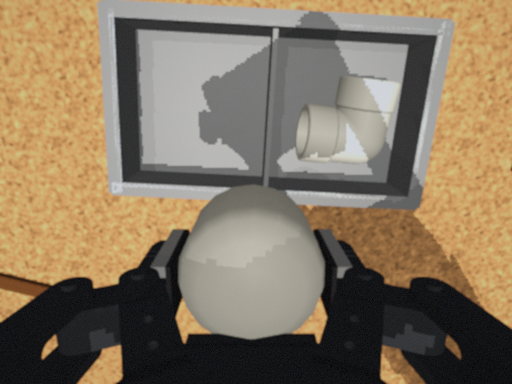

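Wrist view: cap held square in the pads. The box's empty half has inner rim corners near (115,18), (273,27), (264,185) and (122,183).

```bash
python3 - <<'E'
from h import *
c=pickle.load(open('w5.pkl','rb'))
P=[ray(c,*q,.055) for q in [(115,18),(273,27),(264,185),(122,183)]]
print(np.round(P,4),np.mean(P,0).round(4))
# floor corners
P=[ray(c,*q,.004) for q in [(139,29),(272,37),(265,170),(142,165)]]
print(np.round(P,4),np.mean(P,0).round(4))
E
```

```text
[[0.5431 0.5065 0.055 ]
 [0.5373 0.3842 0.055 ]
 [0.4102 0.3893 0.055 ]
 [0.4113 0.5137 0.055 ]] [0.4755 0.4484 0.055 ]
[[0.5444 0.5043 0.004 ]
 [0.5381 0.382  0.004 ]
 [0.4126 0.3865 0.004 ]
 [0.4171 0.5117 0.004 ]] [0.478  0.4461 0.004 ]
```

>>> move_arm(
  moves=[
    {"gripper":0,"x":-2.4,"y":-2.9,"z":0,"roll":0},
    {"gripper":0,"x":-2.3,"y":-2.8,"z":2,"roll":0},
    {"gripper":0,"x":0,"y":0,"z":3,"roll":0},
    {"gripper":0,"x":0,"y":0,"z":0,"roll":0},
    {"gripper":0,"x":0,"y":0,"z":0,"roll":0},
  ],
)

```text
time_s: 32.9
eef_pos: [0.4786, 0.4445, 0.3217]
eef_rot: [-0.0, 0.707, -0.707, 0.0]
wrist_force: [0.4, 0.8, -1.3]
opening: 0.636
```

Good; 14.1 cm to go.

>>> move_arm(
  moves=[
    {"gripper":0,"x":-0.2,"y":0.1,"z":4,"roll":0},
    {"gripper":0,"x":0,"y":0,"z":4,"roll":0},
    {"gripper":0,"x":0,"y":0,"z":3,"roll":0},
    {"gripper":0,"x":0,"y":0,"z":2,"roll":0},
    {"gripper":0,"x":0,"y":0,"z":0,"roll":0},
  ],
)

```text
time_s: 33.52
eef_pos: [0.4771, 0.4468, 0.1903]
eef_rot: [0.001, 0.707, -0.707, -0.0]
wrist_force: [-0.1, 0.6, -0.6]
opening: 0.637
```

>>> move_arm(
  moves=[
    {"gripper":0,"x":0,"y":0,"z":0,"roll":0},
    {"gripper":0,"x":0,"y":0,"z":0,"roll":0},
  ],
)

```text
time_s: 33.78
eef_pos: [0.478, 0.4476, 0.1926]
eef_rot: [-0.001, 0.707, -0.707, 0.0]
wrist_force: [-0.2, -0.5, -1.2]
opening: 0.636
```

>>> move_arm(
  moves=[
    {"gripper":0,"x":0,"y":0,"z":0.7,"roll":0},
    {"gripper":0,"x":0,"y":0,"z":0.3,"roll":0},
    {"gripper":0,"x":0,"y":0,"z":0.15,"roll":0},
    {"gripper":0,"x":0,"y":0,"z":0,"roll":0},
    {"gripper":0,"x":0,"y":0,"z":0,"roll":0},
  ],
)

```text
time_s: 34.4
eef_pos: [0.4773, 0.4472, 0.1804]
eef_rot: [0.0, 0.707, -0.707, 0.0]
wrist_force: [-4.5, -3.9, 9.9]
opening: 0.636
```

>>> move_arm(
  moves=[
    {"gripper":80,"x":0,"y":0,"z":0,"roll":0},
    {"gripper":80,"x":0,"y":0,"z":0,"roll":0},
    {"gripper":80,"x":0,"y":0,"z":0,"roll":0},
    {"gripper":80,"x":0,"y":0,"z":-0.5,"roll":0},
    {"gripper":80,"x":0,"y":0,"z":-2,"roll":0},
  ],
)

```text
time_s: 35.02
eef_pos: [0.4768, 0.4467, 0.2037]
eef_rot: [0.001, 0.707, -0.707, -0.0]
wrist_force: [1.0, -1.0, -0.2]
opening: 0.8
```

>>> move_arm(
  moves=[
    {"gripper":80,"x":0,"y":0,"z":-4,"roll":0},
    {"gripper":100,"x":0,"y":0,"z":-4,"roll":0},
    {"gripper":100,"x":0,"y":0,"z":-4,"roll":0},
    {"gripper":100,"x":0,"y":0,"z":-4,"roll":0},
    {"gripper":100,"x":0,"y":0,"z":0,"roll":0},
  ],
)

```text
time_s: 35.65
eef_pos: [0.4782, 0.4479, 0.3709]
eef_rot: [-0.005, 0.707, -0.707, 0.001]
wrist_force: [0.5, 0.5, -1.2]
opening: 1.0
```

```bash
python3 - <<'E'
from bench import ctrl;import cv2
c=ctrl.camera("scene");cv2.imwrite('pics/s6.png',cv2.resize(c["img"][100:220,220:380,::-1],None,fx=4,fy=4,interpolation=cv2.INTER_CUBIC))
E
```

```text
(no output)
```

View pics/s6.png

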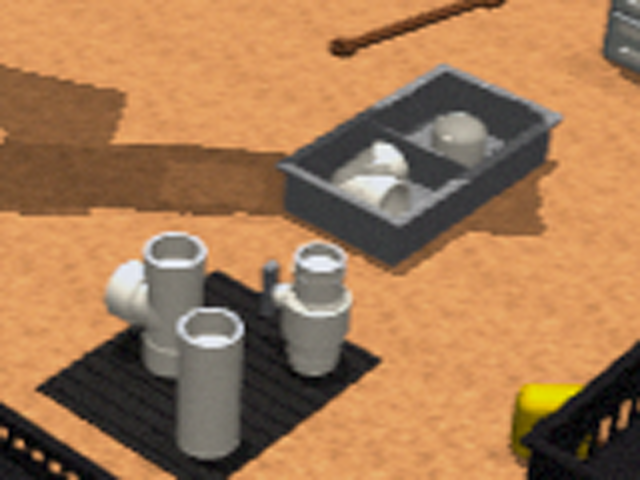

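The cap stands dome up in the +y half at crop (460,140), and all three fittings stand upright on the mat. Next I fetch the valve.

>>> move_arm(
  moves=[
    {"gripper":100,"x":3.7,"y":-0.9,"z":0,"roll":0},
    {"gripper":100,"x":3.7,"y":-0.9,"z":0,"roll":0},
    {"gripper":100,"x":3.7,"y":-0.9,"z":0,"roll":0},
    {"gripper":100,"x":3.7,"y":-0.9,"z":0,"roll":0},
    {"gripper":100,"x":3.7,"y":-0.9,"z":0,"roll":0},
  ],
)

```text
time_s: 36.33
eef_pos: [0.5221, 0.2608, 0.3633]
eef_rot: [0.001, 0.707, -0.707, -0.0]
wrist_force: [0.6, -0.5, -0.8]
opening: 1.0
```

>>> move_arm(
  moves=[
    {"gripper":100,"x":3.7,"y":-0.9,"z":0,"roll":0},
    {"gripper":100,"x":3.7,"y":-0.9,"z":0,"roll":0},
    {"gripper":100,"x":3.7,"y":-0.9,"z":0,"roll":0},
    {"gripper":100,"x":3.7,"y":-0.9,"z":0,"roll":0},
    {"gripper":100,"x":3.5,"y":-0.8,"z":0,"roll":0},
  ],
)

```text
time_s: 36.95
eef_pos: [0.5663, 0.0779, 0.3633]
eef_rot: [0.001, 0.707, -0.707, -0.001]
wrist_force: [-0.1, -1.4, 0.3]
opening: 0.998
```

>>> move_arm(
  moves=[
    {"gripper":100,"x":0,"y":0,"z":0,"roll":0},
    {"gripper":100,"x":0,"y":0,"z":0,"roll":0},
    {"gripper":100,"x":0,"y":0,"z":0,"roll":0},
  ],
)

```text
time_s: 37.33
eef_pos: [0.5662, 0.0802, 0.3639]
eef_rot: [0.0, 0.708, -0.706, -0.0]
wrist_force: [0.5, 0.2, 0.6]
opening: 1.001
```

>>> move_arm(
  moves=[
    {"gripper":100,"x":0,"y":0,"z":3.5,"roll":0},
    {"gripper":100,"x":0,"y":0,"z":3.5,"roll":0},
    {"gripper":100,"x":0,"y":0,"z":2.5,"roll":0},
    {"gripper":100,"x":0,"y":0,"z":0,"roll":0},
    {"gripper":100,"x":0,"y":0,"z":0,"roll":0},
  ],
)

```text
time_s: 37.95
eef_pos: [0.567, 0.0797, 0.2703]
eef_rot: [-0.0, 0.708, -0.707, 0.0]
wrist_force: [-0.5, 0.8, 0.6]
opening: 1.0
```

>>> move_arm(
  moves=[
    {"gripper":100,"x":-0.05,"y":0.07,"z":0.5,"roll":0},
    {"gripper":100,"x":0,"y":0,"z":0,"roll":0},
    {"gripper":100,"x":0,"y":0,"z":0,"roll":0},
    {"gripper":0,"x":0,"y":0,"z":0,"roll":0},
    {"gripper":0,"x":0,"y":0,"z":0,"roll":0},
  ],
)

```text
time_s: 38.58
eef_pos: [0.566, 0.0796, 0.2643]
eef_rot: [-0.0, 0.707, -0.707, 0.0]
wrist_force: [0.5, -0.8, -0.2]
opening: 0.605
```

>>> move_arm(
  moves=[
    {"gripper":0,"x":0,"y":0,"z":0,"roll":0},
    {"gripper":0,"x":0,"y":0,"z":0,"roll":0},
    {"gripper":0,"x":0,"y":0,"z":0,"roll":0},
    {"gripper":0,"x":0,"y":0,"z":0,"roll":0},
    {"gripper":0,"x":0,"y":0,"z":0,"roll":0},
  ],
)

```text
time_s: 39.2
eef_pos: [0.5661, 0.0798, 0.2646]
eef_rot: [-0.0, 0.707, -0.707, 0.0]
wrist_force: [-0.1, 1.9, 5.0]
opening: 0.505
```

>>> move_arm(
  moves=[
    {"gripper":0,"x":0,"y":0,"z":-1,"roll":0},
    {"gripper":0,"x":0,"y":0,"z":-3,"roll":0},
    {"gripper":0,"x":0,"y":0,"z":-4,"roll":0},
    {"gripper":0,"x":0,"y":0,"z":-4,"roll":0},
    {"gripper":0,"x":0,"y":0,"z":-4,"roll":0},
  ],
)

```text
time_s: 39.83
eef_pos: [0.5655, 0.0796, 0.4251]
eef_rot: [0.0, 0.707, -0.707, -0.0]
wrist_force: [0.9, -0.3, -1.5]
opening: 0.505
```

>>> move_arm(
  moves=[
    {"gripper":0,"x":2,"y":0.2,"z":0,"roll":0},
    {"gripper":0,"x":3.5,"y":0.3,"z":0,"roll":0},
    {"gripper":0,"x":3.5,"y":0.3,"z":0,"roll":0},
    {"gripper":0,"x":3.5,"y":0.3,"z":0,"roll":0},
    {"gripper":0,"x":3.5,"y":0.3,"z":0,"roll":0},
  ],
)

```text
time_s: 40.45
eef_pos: [0.551, -0.082, 0.4222]
eef_rot: [0.001, 0.707, -0.707, -0.001]
wrist_force: [1.2, -0.7, -1.9]
opening: 0.508
```

>>> move_arm(
  moves=[
    {"gripper":0,"x":3.5,"y":0.3,"z":0,"roll":0},
    {"gripper":0,"x":3.5,"y":0.3,"z":0,"roll":0},
    {"gripper":0,"x":3.5,"y":0.3,"z":0,"roll":0},
    {"gripper":0,"x":3.5,"y":0.3,"z":0,"roll":0},
    {"gripper":0,"x":3.5,"y":0.2,"z":0,"roll":0},
  ],
)

```text
time_s: 41.08
eef_pos: [0.537, -0.257, 0.422]
eef_rot: [0.0, 0.707, -0.707, -0.002]
wrist_force: [0.1, -0.9, -2.4]
opening: 0.504
```

>>> move_arm(
  moves=[
    {"gripper":0,"x":2.4,"y":0,"z":0,"roll":0},
    {"gripper":0,"x":0,"y":0,"z":2,"roll":0},
    {"gripper":0,"x":0,"y":0,"z":3,"roll":0},
    {"gripper":0,"x":0,"y":0,"z":0,"roll":0},
    {"gripper":0,"x":0,"y":0,"z":0,"roll":0},
  ],
)

```text
time_s: 41.7
eef_pos: [0.5384, -0.2787, 0.3743]
eef_rot: [-0.0, 0.708, -0.707, -0.0]
wrist_force: [0.9, 0.3, -1.1]
opening: 0.504
```

>>> move_arm(
  moves=[
    {"gripper":0,"x":0.15,"y":0.07,"z":3,"roll":0},
    {"gripper":0,"x":0,"y":0,"z":3.5,"roll":0},
    {"gripper":0,"x":0,"y":0,"z":2,"roll":0},
    {"gripper":0,"x":0,"y":0,"z":1,"roll":0},
    {"gripper":0,"x":0,"y":0,"z":0,"roll":0},
  ],
)

```text
time_s: 42.32
eef_pos: [0.5377, -0.2808, 0.2794]
eef_rot: [-0.0, 0.707, -0.707, 0.0]
wrist_force: [-0.5, -0.0, -2.0]
opening: 0.506
```

>>> move_arm(
  moves=[
    {"gripper":0,"x":0,"y":0,"z":0,"roll":0},
    {"gripper":0,"x":0,"y":0,"z":0,"roll":0},
  ],
)

```text
time_s: 42.58
eef_pos: [0.5379, -0.2811, 0.2804]
eef_rot: [-0.0, 0.707, -0.707, 0.001]
wrist_force: [-0.3, 0.4, -1.6]
opening: 0.506
```

>>> move_arm(
  moves=[
    {"gripper":0,"x":0,"y":0,"z":0.8,"roll":0},
    {"gripper":0,"x":0,"y":0,"z":0.4,"roll":0},
    {"gripper":0,"x":0,"y":0,"z":0.2,"roll":0},
    {"gripper":0,"x":0,"y":0,"z":0,"roll":0},
    {"gripper":0,"x":0,"y":0,"z":0,"roll":0},
  ],
)

```text
time_s: 43.2
eef_pos: [0.5377, -0.2807, 0.2657]
eef_rot: [-0.0, 0.707, -0.707, 0.0]
wrist_force: [-1.5, 2.9, 6.3]
opening: 0.502
```

>>> move_arm(
  moves=[
    {"gripper":100,"x":0,"y":0,"z":0,"roll":0},
    {"gripper":100,"x":0,"y":0,"z":0,"roll":0},
    {"gripper":100,"x":0,"y":0,"z":0,"roll":0},
    {"gripper":100,"x":0,"y":0,"z":0,"roll":0},
    {"gripper":100,"x":0,"y":0,"z":-1,"roll":0},
  ],
)

```text
time_s: 43.82
eef_pos: [0.5371, -0.2806, 0.2746]
eef_rot: [0.0, 0.707, -0.707, -0.001]
wrist_force: [0.1, -0.7, -0.1]
opening: 0.999
```

>>> move_arm(
  moves=[
    {"gripper":100,"x":0,"y":0,"z":-4,"roll":0},
    {"gripper":100,"x":0,"y":0,"z":-4,"roll":0},
    {"gripper":100,"x":0,"y":0,"z":0,"roll":0},
    {"gripper":100,"x":-3.5,"y":0.8,"z":0,"roll":0},
    {"gripper":100,"x":-3.5,"y":0.8,"z":0,"roll":0},
  ],
)

```text
time_s: 44.45
eef_pos: [0.5209, -0.2102, 0.3547]
eef_rot: [-0.0, -0.707, 0.707, 0.0]
wrist_force: [0.7, -0.0, 0.2]
opening: 1.0
```

>>> move_arm(
  moves=[
    {"gripper":100,"x":-3.5,"y":0.8,"z":0,"roll":0},
    {"gripper":100,"x":-3.5,"y":0.8,"z":0,"roll":0},
    {"gripper":100,"x":-3.5,"y":0.8,"z":0,"roll":0},
    {"gripper":100,"x":-3.5,"y":0.8,"z":0,"roll":0},
    {"gripper":100,"x":-3.5,"y":0.8,"z":0,"roll":0},
  ],
)

```text
time_s: 45.08
eef_pos: [0.4807, -0.0347, 0.3548]
eef_rot: [0.0, 0.707, -0.707, -0.0]
wrist_force: [0.4, 0.5, 0.1]
opening: 1.0
```

>>> move_arm(
  moves=[
    {"gripper":100,"x":-3.6,"y":0.7,"z":0,"roll":0},
    {"gripper":100,"x":0,"y":0,"z":0,"roll":0},
    {"gripper":100,"x":0,"y":0,"z":0,"roll":0},
    {"gripper":100,"x":0,"y":0,"z":0,"roll":0},
  ],
)

```text
time_s: 45.58
eef_pos: [0.4745, -0.0007, 0.3552]
eef_rot: [-0.0, -0.707, 0.707, -0.0]
wrist_force: [0.5, -0.6, -0.6]
opening: 1.005
```

Tee target is (0.4735, 0.0003, 0.267).

>>> move_arm(
  moves=[
    {"gripper":100,"x":-0.12,"y":0.1,"z":3.5,"roll":0},
    {"gripper":100,"x":0,"y":0,"z":3,"roll":0},
    {"gripper":100,"x":0,"y":0,"z":2.1,"roll":0},
    {"gripper":100,"x":0,"y":0,"z":0,"roll":0},
    {"gripper":100,"x":0,"y":0,"z":0,"roll":0},
  ],
)

```text
time_s: 46.2
eef_pos: [0.4738, 0.0007, 0.27]
eef_rot: [0.0, -0.707, 0.707, -0.0]
wrist_force: [-0.4, 0.6, -0.0]
opening: 1.001
```

>>> move_arm(
  moves=[
    {"gripper":100,"x":0,"y":0,"z":0.2,"roll":0},
    {"gripper":100,"x":0,"y":0,"z":0,"roll":0},
  ],
)

```text
time_s: 46.45
eef_pos: [0.4735, 0.0012, 0.2678]
eef_rot: [-0.0, 0.707, -0.707, 0.0]
wrist_force: [0.2, 0.7, 0.2]
opening: 0.999
```

>>> move_arm(
  moves=[
    {"gripper":100,"x":0.08,"y":0,"z":0,"roll":0},
    {"gripper":100,"x":0,"y":0,"z":0,"roll":0},
    {"gripper":0,"x":0,"y":0,"z":0,"roll":0},
    {"gripper":0,"x":0,"y":0,"z":0,"roll":0},
    {"gripper":0,"x":0,"y":0,"z":0,"roll":0},
  ],
)

```text
time_s: 47.08
eef_pos: [0.4737, 0.0005, 0.2677]
eef_rot: [-0.0, 0.707, -0.707, 0.001]
wrist_force: [0.8, 1.2, 3.9]
opening: 0.625
```

>>> move_arm(
  moves=[
    {"gripper":0,"x":0,"y":0,"z":0,"roll":0},
    {"gripper":0,"x":0,"y":0,"z":0,"roll":0},
    {"gripper":0,"x":0,"y":0,"z":0,"roll":0},
    {"gripper":0,"x":0,"y":0,"z":0,"roll":0},
  ],
)

```text
time_s: 47.58
eef_pos: [0.4737, 0.0005, 0.2677]
eef_rot: [-0.0, 0.707, -0.707, 0.001]
wrist_force: [1.1, 0.9, 5.6]
opening: 0.618
```

>>> move_arm(
  moves=[
    {"gripper":0,"x":0,"y":0,"z":-1,"roll":0},
    {"gripper":0,"x":0,"y":0,"z":-3,"roll":0},
    {"gripper":0,"x":0,"y":0,"z":-4,"roll":0},
    {"gripper":0,"x":0,"y":0,"z":-4,"roll":0},
    {"gripper":0,"x":0,"y":0,"z":-3,"roll":0},
  ],
)

```text
time_s: 48.2
eef_pos: [0.4729, 0.0006, 0.4189]
eef_rot: [0.0, 0.707, -0.707, 0.0]
wrist_force: [1.1, 0.3, -1.3]
opening: 0.619
```

>>> move_arm(
  moves=[
    {"gripper":0,"x":2,"y":0,"z":0,"roll":0},
    {"gripper":0,"x":3.5,"y":0,"z":0,"roll":0},
    {"gripper":0,"x":3.5,"y":0,"z":0,"roll":0},
    {"gripper":0,"x":3.5,"y":0,"z":0,"roll":0},
    {"gripper":0,"x":3.5,"y":0,"z":0,"roll":0},
  ],
)

```text
time_s: 48.82
eef_pos: [0.4729, -0.1604, 0.4169]
eef_rot: [0.0, 0.707, -0.707, -0.001]
wrist_force: [0.6, 0.5, -0.8]
opening: 0.624
```

>>> move_arm(
  moves=[
    {"gripper":0,"x":3.5,"y":0,"z":0,"roll":0},
    {"gripper":0,"x":3.5,"y":0,"z":0,"roll":0},
    {"gripper":0,"x":3.5,"y":0,"z":0,"roll":0},
    {"gripper":0,"x":3.5,"y":0,"z":0,"roll":0},
    {"gripper":0,"x":2.5,"y":0,"z":0,"roll":0},
  ],
)

```text
time_s: 49.45
eef_pos: [0.4731, -0.3257, 0.4168]
eef_rot: [0.0, 0.707, -0.707, -0.001]
wrist_force: [-0.3, -0.4, -1.4]
opening: 0.621
```

>>> move_arm(
  moves=[
    {"gripper":0,"x":1.5,"y":0,"z":0,"roll":0},
    {"gripper":0,"x":0,"y":0,"z":2,"roll":0},
    {"gripper":0,"x":0,"y":0,"z":2,"roll":0},
    {"gripper":0,"x":0,"y":0,"z":0,"roll":0},
    {"gripper":0,"x":0,"y":0,"z":0,"roll":0},
  ],
)

```text
time_s: 50.08
eef_pos: [0.4739, -0.3393, 0.378]
eef_rot: [-0.0, 0.708, -0.707, 0.0]
wrist_force: [0.2, -0.0, -0.7]
opening: 0.623
```

>>> move_arm(
  moves=[
    {"gripper":0,"x":0.05,"y":0,"z":3,"roll":0},
    {"gripper":0,"x":0,"y":0,"z":3.5,"roll":0},
    {"gripper":0,"x":0,"y":0,"z":2,"roll":0},
    {"gripper":0,"x":0,"y":0,"z":1,"roll":0},
    {"gripper":0,"x":0,"y":0,"z":0,"roll":0},
  ],
)

```text
time_s: 50.7
eef_pos: [0.4738, -0.3401, 0.2826]
eef_rot: [-0.0, 0.707, -0.707, 0.0]
wrist_force: [-0.1, -0.6, -2.4]
opening: 0.622
```

>>> move_arm(
  moves=[
    {"gripper":0,"x":0,"y":0,"z":0,"roll":0},
    {"gripper":0,"x":0,"y":0,"z":0,"roll":0},
  ],
)

```text
time_s: 50.95
eef_pos: [0.4739, -0.3403, 0.2834]
eef_rot: [0.0, 0.707, -0.707, 0.001]
wrist_force: [0.1, -0.2, -1.5]
opening: 0.621
```

>>> move_arm(
  moves=[
    {"gripper":0,"x":0,"y":0,"z":0.8,"roll":0},
    {"gripper":0,"x":0,"y":0,"z":0.4,"roll":0},
    {"gripper":0,"x":0,"y":0,"z":0.2,"roll":0},
    {"gripper":0,"x":0,"y":0,"z":0,"roll":0},
    {"gripper":0,"x":0,"y":0,"z":0,"roll":0},
  ],
)

```text
time_s: 51.58
eef_pos: [0.4736, -0.3398, 0.2688]
eef_rot: [-0.0, 0.707, -0.707, -0.0]
wrist_force: [-1.8, 1.5, 5.1]
opening: 0.622
```

>>> move_arm(
  moves=[
    {"gripper":100,"x":0,"y":0,"z":0,"roll":0},
    {"gripper":100,"x":0,"y":0,"z":0,"roll":0},
    {"gripper":100,"x":0,"y":0,"z":0,"roll":0},
    {"gripper":100,"x":0,"y":0,"z":0,"roll":0},
    {"gripper":100,"x":0,"y":0,"z":-1,"roll":0},
  ],
)

```text
time_s: 52.2
eef_pos: [0.4732, -0.3397, 0.2777]
eef_rot: [-0.0, 0.707, -0.707, -0.001]
wrist_force: [0.3, -0.5, -1.5]
opening: 1.002
```

>>> move_arm(
  moves=[
    {"gripper":100,"x":0,"y":0,"z":-4,"roll":0},
    {"gripper":100,"x":0,"y":0,"z":-4,"roll":0},
    {"gripper":100,"x":0,"y":0,"z":0,"roll":0},
    {"gripper":100,"x":-3.5,"y":-1.1,"z":0,"roll":0},
    {"gripper":100,"x":-3.5,"y":-1.1,"z":0,"roll":0},
  ],
)

```text
time_s: 52.82
eef_pos: [0.4953, -0.2693, 0.3578]
eef_rot: [0.0, -0.707, 0.707, 0.0]
wrist_force: [0.8, 0.1, -0.7]
opening: 0.998
```

>>> move_arm(
  moves=[
    {"gripper":100,"x":-3.5,"y":-1.1,"z":0,"roll":0},
    {"gripper":100,"x":-3.5,"y":-1.1,"z":0,"roll":0},
    {"gripper":100,"x":-3.5,"y":-1.1,"z":0,"roll":0},
    {"gripper":100,"x":-3.5,"y":-1.1,"z":0,"roll":0},
    {"gripper":100,"x":-3.5,"y":-1.2,"z":0,"roll":0},
  ],
)

```text
time_s: 53.45
eef_pos: [0.5513, -0.0937, 0.3577]
eef_rot: [0.0, 0.707, -0.707, -0.0]
wrist_force: [0.8, -0.1, 0.3]
opening: 1.003
```

>>> move_arm(
  moves=[
    {"gripper":100,"x":-3.6,"y":-1.2,"z":0,"roll":0},
    {"gripper":100,"x":0,"y":0,"z":0,"roll":0},
    {"gripper":100,"x":0,"y":0,"z":0,"roll":0},
    {"gripper":100,"x":0,"y":0,"z":0,"roll":0},
  ],
)

```text
time_s: 53.95
eef_pos: [0.5631, -0.0599, 0.358]
eef_rot: [-0.0, -0.707, 0.707, 0.0]
wrist_force: [0.7, -0.7, -0.2]
opening: 1.0
```

Coupling target is (0.5642, -0.0601, 0.259).

>>> move_arm(
  moves=[
    {"gripper":100,"x":0.02,"y":-0.08,"z":3.5,"roll":0},
    {"gripper":100,"x":0,"y":0,"z":3.5,"roll":0},
    {"gripper":100,"x":0,"y":0,"z":2.6,"roll":0},
    {"gripper":100,"x":0,"y":0,"z":0,"roll":0},
    {"gripper":100,"x":0,"y":0,"z":0,"roll":0},
  ],
)

```text
time_s: 54.58
eef_pos: [0.5645, -0.0599, 0.2633]
eef_rot: [0.0, -0.707, 0.707, -0.001]
wrist_force: [-0.5, -0.3, 0.6]
opening: 1.001
```

>>> move_arm(
  moves=[
    {"gripper":100,"x":0,"y":0,"z":0.2,"roll":0},
    {"gripper":100,"x":0,"y":0,"z":0,"roll":0},
  ],
)

```text
time_s: 54.82
eef_pos: [0.5644, -0.0592, 0.2611]
eef_rot: [-0.0, 0.707, -0.707, 0.001]
wrist_force: [-0.1, 0.5, 0.6]
opening: 0.997
```

>>> move_arm(
  moves=[
    {"gripper":100,"x":0.08,"y":0,"z":0.15,"roll":0},
    {"gripper":100,"x":0,"y":0,"z":0,"roll":0},
    {"gripper":0,"x":0,"y":0,"z":0,"roll":0},
    {"gripper":0,"x":0,"y":0,"z":0,"roll":0},
    {"gripper":0,"x":0,"y":0,"z":0,"roll":0},
  ],
)

```text
time_s: 55.45
eef_pos: [0.5644, -0.06, 0.2591]
eef_rot: [-0.0, 0.707, -0.707, 0.0]
wrist_force: [0.3, -0.0, 1.6]
opening: 0.613
```

>>> move_arm(
  moves=[
    {"gripper":0,"x":0,"y":0,"z":0,"roll":0},
    {"gripper":0,"x":0,"y":0,"z":0,"roll":0},
    {"gripper":0,"x":0,"y":0,"z":0,"roll":0},
    {"gripper":0,"x":0,"y":0,"z":0,"roll":0},
  ],
)

```text
time_s: 55.95
eef_pos: [0.5643, -0.06, 0.2591]
eef_rot: [-0.0, 0.707, -0.707, 0.0]
wrist_force: [0.4, -1.0, 6.0]
opening: 0.614
```

>>> move_arm(
  moves=[
    {"gripper":0,"x":0,"y":0,"z":-1,"roll":0},
    {"gripper":0,"x":0,"y":0,"z":-3,"roll":0},
    {"gripper":0,"x":0,"y":0,"z":-4,"roll":0},
    {"gripper":0,"x":0,"y":0,"z":-4,"roll":0},
    {"gripper":0,"x":0,"y":0,"z":-4,"roll":0},
  ],
)

```text
time_s: 56.58
eef_pos: [0.5636, -0.0596, 0.4195]
eef_rot: [0.0, 0.707, -0.707, -0.001]
wrist_force: [0.2, -0.6, -1.7]
opening: 0.614
```

>>> move_arm(
  moves=[
    {"gripper":0,"x":2,"y":0.3,"z":0,"roll":0},
    {"gripper":0,"x":3.5,"y":0.3,"z":0,"roll":0},
    {"gripper":0,"x":3.5,"y":0.3,"z":0,"roll":0},
    {"gripper":0,"x":3.5,"y":0.3,"z":0,"roll":0},
    {"gripper":0,"x":3.5,"y":0.3,"z":0,"roll":0},
  ],
)

```text
time_s: 57.2
eef_pos: [0.5483, -0.2213, 0.4167]
eef_rot: [0.0, 0.707, -0.707, -0.002]
wrist_force: [0.7, -0.4, -1.0]
opening: 0.613
```

>>> move_arm(
  moves=[
    {"gripper":0,"x":3.5,"y":0.3,"z":0,"roll":0},
    {"gripper":0,"x":3.5,"y":0.3,"z":0,"roll":0},
    {"gripper":0,"x":3.5,"y":0.3,"z":0,"roll":0},
    {"gripper":0,"x":3.5,"y":0.3,"z":0,"roll":0},
    {"gripper":0,"x":3,"y":0.3,"z":0,"roll":0},
  ],
)

```text
time_s: 57.82
eef_pos: [0.5333, -0.3915, 0.4164]
eef_rot: [-0.0, -0.707, 0.707, 0.002]
wrist_force: [0.5, 0.8, -0.9]
opening: 0.611
```

>>> move_arm(
  moves=[
    {"gripper":0,"x":1.4,"y":0.2,"z":0,"roll":0},
    {"gripper":0,"x":0,"y":0,"z":2,"roll":0},
    {"gripper":0,"x":0,"y":0,"z":2,"roll":0},
    {"gripper":0,"x":0,"y":0,"z":0,"roll":0},
    {"gripper":0,"x":0,"y":0,"z":0,"roll":0},
  ],
)

```text
time_s: 58.45
eef_pos: [0.5327, -0.4032, 0.3786]
eef_rot: [-0.0, 0.708, -0.706, -0.0]
wrist_force: [0.4, -0.6, -0.9]
opening: 0.614
```

>>> move_arm(
  moves=[
    {"gripper":0,"x":0.08,"y":0.09,"z":3,"roll":0},
    {"gripper":0,"x":0,"y":0,"z":3.5,"roll":0},
    {"gripper":0,"x":0,"y":0,"z":2.5,"roll":0},
    {"gripper":0,"x":0,"y":0,"z":1.3,"roll":0},
    {"gripper":0,"x":0,"y":0,"z":0,"roll":0},
  ],
)

```text
time_s: 59.08
eef_pos: [0.5316, -0.4045, 0.2755]
eef_rot: [-0.0, 0.708, -0.707, -0.0]
wrist_force: [-0.2, -0.5, -1.0]
opening: 0.615
```

>>> move_arm(
  moves=[
    {"gripper":0,"x":0,"y":0,"z":0,"roll":0},
    {"gripper":0,"x":0,"y":0,"z":0,"roll":0},
  ],
)

```text
time_s: 59.32
eef_pos: [0.5319, -0.4051, 0.2773]
eef_rot: [0.0, 0.707, -0.707, 0.001]
wrist_force: [-0.1, -0.5, -1.4]
opening: 0.614
```

>>> move_arm(
  moves=[
    {"gripper":0,"x":-0.05,"y":0,"z":1,"roll":0},
    {"gripper":0,"x":0,"y":0,"z":0.5,"roll":0},
    {"gripper":0,"x":0,"y":0,"z":0.2,"roll":0},
    {"gripper":0,"x":0,"y":0,"z":0,"roll":0},
    {"gripper":0,"x":0,"y":0,"z":0,"roll":0},
  ],
)

```text
time_s: 59.95
eef_pos: [0.5317, -0.4042, 0.2601]
eef_rot: [-0.0, 0.707, -0.707, 0.0]
wrist_force: [-3.0, 3.0, 9.6]
opening: 0.608
```

>>> move_arm(
  moves=[
    {"gripper":100,"x":0,"y":0,"z":0,"roll":0},
    {"gripper":100,"x":0,"y":0,"z":0,"roll":0},
    {"gripper":100,"x":0,"y":0,"z":0,"roll":0},
    {"gripper":100,"x":0,"y":0,"z":0,"roll":0},
    {"gripper":100,"x":0,"y":0,"z":-1,"roll":0},
  ],
)

```text
time_s: 60.58
eef_pos: [0.5312, -0.4039, 0.2679]
eef_rot: [-0.0, 0.707, -0.707, -0.001]
wrist_force: [0.3, 0.3, -0.1]
opening: 0.999
```

>>> move_arm(
  moves=[
    {"gripper":100,"x":0,"y":0,"z":-5,"roll":0},
    {"gripper":100,"x":0,"y":0,"z":-5,"roll":0},
    {"gripper":100,"x":0,"y":0,"z":-5,"roll":0},
    {"gripper":100,"x":0,"y":0,"z":-3.5,"roll":0},
    {"gripper":100,"x":0,"y":0,"z":0,"roll":0},
  ],
)

```text
time_s: 61.2
eef_pos: [0.5319, -0.4046, 0.4591]
eef_rot: [0.0, 0.707, -0.707, 0.004]
wrist_force: [0.6, 0.4, -0.0]
opening: 1.0
```

>>> move_arm(
  moves=[
    {"gripper":100,"x":-3.1,"y":4.5,"z":0,"roll":0},
    {"gripper":100,"x":-3.1,"y":4.5,"z":0,"roll":0},
    {"gripper":100,"x":0,"y":0,"z":0,"roll":0},
    {"gripper":100,"x":0,"y":0,"z":0,"roll":0},
    {"gripper":100,"x":0,"y":0,"z":0,"roll":0},
  ],
)

```text
time_s: 61.82
eef_pos: [0.4421, -0.343, 0.4539]
eef_rot: [0.0, 0.707, -0.707, 0.0]
wrist_force: [0.3, 0.7, 0.7]
opening: 1.0
```

```bash
python3 - <<'E'
from h import *
wrist('w7')
a=pickle.load(open('w2.pkl','rb'))["img"];b=pickle.load(open('w7.pkl','rb'))["img"]
cv2.imwrite('pics/cmp.png',np.vstack([cv2.resize(i[0:240,90:430],None,fx=1.2,fy=1.2) for i in (a,b)])[:,:,::-1])
from bench import ctrl
c=ctrl.camera("scene")["img"][100:300,110:380,::-1];cv2.imwrite('pics/s7.png',cv2.resize(c,None,fx=2.8,fy=2.8,interpolation=cv2.INTER_CUBIC))
E
```

```text
61.825 [ 0.4421 -0.343   0.4539] [ 9.e-04 -1.e+00  6.e-04] [0.3 0.7 0.7] [[0.002, 0.966, 0.26, 0.507], [-1.0, 0.002, -0.0, -0.343], [-0.001, -0.26, 0.966, 0.423], [0.0, 0.0, 0.0, 1.0]] 336.1713684325556 250.95161327707837 187.12052412336058
```

View pics/cmp.png

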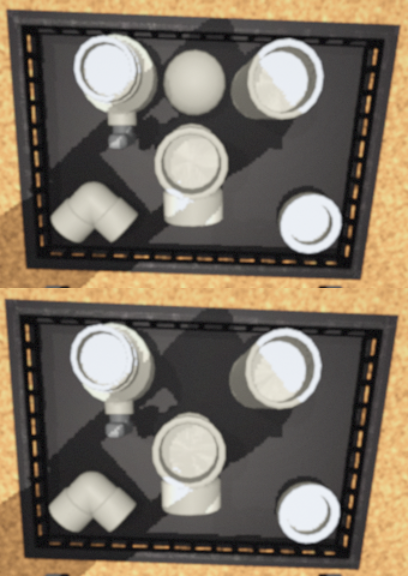

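View pics/s7.png

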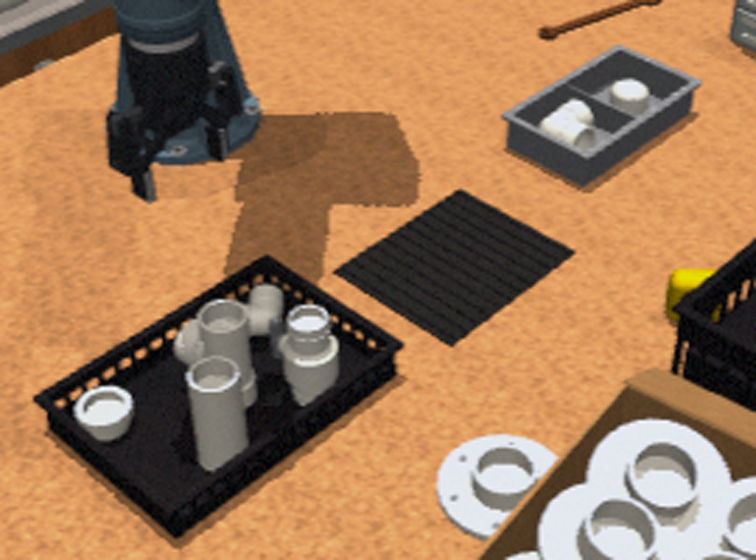

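In the before/after wrist views all three fittings are upright and match to 1–2 px, allowing for a 1 mm camera shift. The scene view shows the cap dome up in the box and the mat clear.

```bash
python3 -c "
from bench import ctrl; print(ctrl.hand_in())"
```

```text
the job is handed in; nothing more can be done
None
```

The job is done and handed in at about 62 s of the 120 s allowed. I cleared the coupling, tee and valve upright to the mat and set the end cap dome up in the empty half of the order box. Then I put the valve, tee and coupling back on their spots.

- **Fittings' positions:** at release, the gripper was within about 0.5 mm of where it had gripped each fitting. The before and after wrist views agree to 1–2 px.
- **Other fittings:** the tray elbow and bushing sit as before in the wrist views. The picked elbow looks unchanged in the scene view.
- **Forces:** the wrist force in the readouts stayed below about 12 N.
- **Discrepancies:** an early fix of positions from the scene and top cameras disagreed by 8–10 mm in x, so I used the wrist camera instead. My first three move calls were refused, most likely because their rows left out some keys, and nothing moved. No final check failed.

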